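# Weigh the sample pot from behind the reagent bottles

### The job

The sample pot with the green lid is wanted on the balance, but it stands hemmed in behind three reagent bottles. First stand all three bottles upright on the stainless steel tray, then put the pot in the middle of the balance pan, and then stand each bottle back in the middle of the mat of its cap's colour. Set everything right down before letting go, never drop or tip anything over, and leave the flask as it is.

Things in the scene. Friction and masses are not known exactly. Their poses are not given: they have to be found in the camera images.
- bottle_blue: 250 ml amber glass reagent bottle with a blue screw cap, a blank white label and a blue band; upright, loose, 0.3 to 0.55 kg. Body 62 mm across up to 95 mm high, then a shoulder drawing in to a neck 34 mm across at 114 mm; the cap is 40 mm across, from 122 to 148 mm (the top). Grip it by the cap. Origin: centre of the underside, z up. At the start it stands on the blue mat.
- bottle_red: 250 ml amber glass reagent bottle with a red screw cap, a blank white label and a red band; upright, loose, 0.3 to 0.55 kg. Body 62 mm across up to 95 mm high, then a shoulder drawing in to a neck 34 mm across at 114 mm; the cap is 40 mm across, from 122 to 148 mm (the top). Grip it by the cap. Origin: centre of the underside, z up. At the start it stands on the red mat.
- bottle_yellow: 250 ml amber glass reagent bottle with a yellow screw cap, a blank white label and a yellow band; upright, loose, 0.3 to 0.55 kg. Body 62 mm across up to 95 mm high, then a shoulder drawing in to a neck 34 mm across at 114 mm; the cap is 40 mm across, from 122 to 148 mm (the top). Grip it by the cap. Origin: centre of the underside, z up. At the start it stands on the yellow mat.
- pot: small white plastic sample pot with a green screw lid, upright, loose, 0.08 to 0.17 kg: 54 mm high in all; body 49 mm across up to 38 mm, lid 52 mm across from 38 to 54 mm. Origin: centre of the underside, z up. At the start it stands at the back of the spill tray, on the tray's floor (4 mm above the bench), on the far side from the robot, hemmed in on three sides (left, right and robot side) by the bottles, 4 to 17 mm away from them.
- mat_blue: round blue mat, 72 mm across and 3 mm thick, fixed flat on the floor of the spill tray (a grey plastic tray, 170 by 240 mm, with a rim 15 mm high; its floor is 4 mm above the bench): the home of the bottle with the blue cap. The mats' order changes from start to start; their centres lie 84 or 128 mm apart. Origin: centre of the underside, 4 mm above the bench; its top is 3 mm higher.
- mat_red: round red mat, 72 mm across and 3 mm thick, fixed flat on the floor of the spill tray (a grey plastic tray, 170 by 240 mm, with a rim 15 mm high; its floor is 4 mm above the bench): the home of the bottle with the red cap. The mats' order changes from start to start; their centres lie 84 or 128 mm apart. Origin: centre of the underside, 4 mm above the bench; its top is 3 mm higher.
- mat_yellow: round yellow mat, 72 mm across and 3 mm thick, fixed flat on the floor of the spill tray (a grey plastic tray, 170 by 240 mm, with a rim 15 mm high; its floor is 4 mm above the bench): the home of the bottle with the yellow cap. The mats' order changes from start to start; their centres lie 84 or 128 mm apart. Origin: centre of the underside, 4 mm above the bench; its top is 3 mm higher.
- steel_tray: shallow stainless steel tray fixed on the bench, to the left or right of the spill tray: 300 mm along its x axis, 180 mm along its y axis; inside 296 by 176 mm, floor 2 mm thick, rim 14 mm high with a flange reaching 8 mm outwards. The clearing place: room for the three bottles in a row along its x axis. Origin: centre of the underside, on the bench.
- balance: yellow and white bench balance, fixed, on the other side from the steel tray: housing 250 by 180 mm, 55 mm high, with a round flat steel pan 120 mm across whose top is 69 mm above the bench. Origin: on the bench, right below the centre of the pan; the display end points to -x of its frame and reaches 155 mm from the origin, the other end 95 mm.
- flask: bystander: clear conical glass flask with a black stopper, 85 mm across the foot, 155 mm high, loose, on the bench farther from the robot. Origin: centre of the underside.
Things that resemble listed ones, but are neither listed nor needed, are in the scene too. What is shaped like the bottle_blue but purple or turquoise is not meant.

How it is judged:
On the way, in this order (a step that is already met when the one before it is completed fails the run):
1. all three bottles stand upright on the stainless steel tray, the pot still in its place (x of bottle_blue in the frame of steel_tray between -0.125 and 0.125 m and y of bottle_blue in the frame of steel_tray between -0.065 and 0.065 m and z of bottle_blue in the frame of steel_tray between -0.003 and 0.008 m and angle between each of bottle_blue, bottle_red, bottle_yellow's own z axis and vertical below 0.1 rad and linear speed of each of bottle_blue, bottle_red, bottle_yellow below 0.03 m/s and x of bottle_red in the frame of steel_tray between -0.125 and 0.125 m and y of bottle_red in the frame of steel_tray between -0.065 and 0.065 m and z of bottle_red in the frame of steel_tray between -0.003 and 0.008 m and x of bottle_yellow in the frame of steel_tray between -0.125 and 0.125 m and y of bottle_yellow in the frame of steel_tray between -0.065 and 0.065 m and z of bottle_yellow in the frame of steel_tray between -0.003 and 0.008 m and distance of pot from where it was at the start of the episode below 0.02 m), for 0.2 s.
2. the pot stands released in the middle of the balance pan (horizontal distance between pot and balance below 0.015 m and z of pot in the frame of balance between 0.065 and 0.073 m and angle between pot's own z axis and vertical below 0.08 rad and linear speed of pot below 0.02 m/s and contact force between the fingers and pot below 0.1 N), for 0.2 s.
At the end, for the whole second after the job is handed in: each bottle stands upright on the mat of its cap's colour, centre within 12 mm of the mat's centre; the pot stands upright on the balance pan, within 15 mm of its centre; all are released and at rest; the flask is within 20 mm of where it was (all of step 2 and horizontal distance between bottle_blue and mat_blue below 0.012 m and z of bottle_blue in the frame of mat_blue between 0 and 0.006 m and angle between each of bottle_blue, bottle_red, bottle_yellow's own z axis and vertical below 0.08 rad and linear speed of each of bottle_blue, bottle_red, bottle_yellow below 0.02 m/s and horizontal distance between bottle_red and mat_red below 0.012 m and z of bottle_red in the frame of mat_red between 0 and 0.006 m and horizontal distance between bottle_yellow and mat_yellow below 0.012 m and z of bottle_yellow in the frame of mat_yellow between 0 and 0.006 m and not (distance of flask from where it was at the start of the episode above 0.02 m)); the robot touches nothing.
It fails at once if a bottle or the pot is tipped over (angle between any of bottle_blue, bottle_red, bottle_yellow, pot's own z axis and vertical above 0.6 rad).
It fails at once if the flask is shifted by more than 20 mm or tipped (distance of flask from where it was at the start of the episode above 0.02 m or angle between flask's own z axis and vertical above 0.3 rad).
It fails at once if a bottle or the pot is dropped: it falls, out of the fingers, from more than about 13 mm (faster than 0.5 m/s) ((linear speed of bottle_blue above 0.5 m/s and contact force between the fingers and bottle_blue below 0.05 N) or (linear speed of bottle_red above 0.5 m/s and contact force between the fingers and bottle_red below 0.05 N) or (linear speed of bottle_yellow above 0.5 m/s and contact force between the fingers and bottle_yellow below 0.05 N) or (linear speed of pot above 0.5 m/s and contact force between the fingers and pot below 0.05 N)).
It also fails if it takes over 138 s, if anything falls off the work surface, if the arm or the gripper's body presses on something with over 40 N, if the wrist force passes 120 N, or if a joint passes its speed limit or range.

### The arm

A 7-joint arm with a two-finger parallel gripper is mounted at the origin on the work surface. World frame = base frame: x ahead of the robot, y to its left, z up, the work surface at z = 0. Lengths are in m, angles in rad, forces in N, time in s.
With the tool pointing down it reaches from about 0.4 to 0.85 m from the base axis. Payload 4.5 kg.
Tool frame: the origin (TCP) lies between the finger pads; the fingertips stand r.finger_overhang ahead of it and the grasp point (between the pads) lies 8 mm behind it (r.finger_overhang is the distance from the TCP to the fingertips, in m); z points along the fingers, x is the direction in which the jaws open and shut, and the axes are right-handed (so a half turn about z gives the same grasp; the last joint's range is limited). The gripper opens to 88 mm and grips with 3 to 60 N. Pads are 18 mm wide; open, the fingers measure 123 mm over their backs; the gripper's body (75 mm by 187 mm) begins 45 mm behind the grasp point.
Start: joints at [-1.241, 0.689, -0.195, 1.565, 0.157, 0.902, -0.215], TCP at [0.182, 0.598, 0.25] pointing down, gripper open.
Joint ranges: [-3.01, 3.01], [-0.46, 2.08], [-1.47, 1.51], [0.13, 2.56], [-1, 4.14], [0.04, 2.09], [-2.66, 2.66]. Speed limits (rad/s): [2.57, 2.57, 3.14, 3.14, 3.14, 3.14, 3.14].

### API

Orientations are given as a unit quaternion [x, y, z, w].
In Python, from plant import r gives the robot as it stands.
- The arm moves only by the tool move_arm, never from a script. Its argument "targets" is a list that holds one entry, the list of rows, each a list of 7 numbers: the turn, a rotation vector about the world's x, y, z in rad, then the shift along the world's x, y, z in m, then the opening, from 0 (shut) to 1 (fully open). A call has 1 to 5 rows; each row shifts and turns the pose as measured when the row begins; what a row does not reach is not made up. A row lasts 1/10 s, in which the tool goes at most 50 mm and 8.59 degrees, less where a joint would pass 70% of its speed; a pose out of reach is approached as far as the arm can. A call with a gripper value outside its range is refused whole. The fingers move at their own pace and stop on an object; "force" is the grip in N (left out, the last holds). Time passes only in rows, so rows that do not move let the fingers close. It gives the time, the measured TCP pose, the force and the opening at its end, in the units of the state.
- r.get_state(): the state, without advancing time (a new reading comes with each control period).
- r.snapshot(name): name is "side" or "top" or "wrist"; returns a dict with "frame" (400x640x3 uint8, red, green, blue), "K" (3x3 intrinsics, pixels), "T" (4x4, takes a point from camera to world coordinates). Camera axes: x right, y up, looking along -z (the intrinsics and any distortion apply to the point x, -y, -z); pixel columns grow to the right and rows downward; lengths in m; the calibration is good to about 2 mm. A picture is of the moment at which its call begins. There is no depth.
- r.finish_job(): hands the job in, once; it reports no verdict.
Trained networks look in a picture, given as the dict that the camera call returned (one of the last four; its "shot" number tells which), for a name from the list of things; names that differ only in an ending like _2 or _b are one class to them, and where a whole thing is asked for, a point or a joint stands for the part that bears it (a point fixed in the world has none). Each returns a list of dicts, best first, with "score" (0 to 1); they miss things now and then, are a little off and sometimes report something else, mostly with a low value. They report only what shows in the picture. A call takes as long as a camera call. They do not tell look-alikes from the thing itself.
- r.find_in(picture, query): "centre" ([row, column] in pixels, amid what is visible of it).
The state is a dict: "clock": time; "q": joint angles; "qd": joint speeds; "joint_torque": joint torques, N m; "tool_pos": TCP position; "eef_rot": TCP orientation; "contact_force": force on the tool from outside, world axes, zero at the start; "moment": the same for the moment, N m; "opening": opening from 0.0 (shut) to 1.0 (fully open).
Only numpy, scipy, OpenCV 4.12 (cv2) and the standard library are available. Lean on these libraries where they do the work, as an engineer would, in place of code of your own. Each camera call takes 0.05 s, during which the arm holds its last target. There are 200 camera calls.

## Working session

There is one attempt and no reset: what is moved stays moved. The work goes in short steps, Python scripts to look and compute and a tool call to move; the robot and the scene stay as the last step left them, time stands still between calls to the robot, and variables do not carry over. Pictures are saved under pics/ and viewed, about 12 in all and at most 16, crops included, and the job is handed in when it is done.

Besides the shell and the picture viewer there is one more tool, called after "Call:" by a JSON object that holds its "method" and its "body". move_arm: Moves the arm, as the interface text tells. Its arguments: {"type":"object","properties":{"targets":{"type":"array","items":{"type":"array","items":{"type":"array","items":{"type":"number"}}}},"force":{"type":"number"}},"required":["targets"]}

```bash
ls; mkdir -p pics; cat > h.py <<'E'
import numpy as np, cv2
from plant import r
def snap(n): return r.snapshot(n)
def ray(p,row,col):
    K=np.array(p["K"]);T=np.array(p["T"])
    d=np.linalg.inv(K)@[col,row,1]; d=T[:3,:3]@(d*[1,-1,-1]); return T[:3,3],d
def at_z(p,row,col,z):
    o,d=ray(p,row,col); return o+d*(z-o[2])/d[2]
def px(p,X):
    T=np.array(p["T"]);c=T[:3,:3].T@(np.array(X)-T[:3,3]);q=np.array(p["K"])@(c*[1,-1,-1]);return q[1]/q[2],q[0]/q[2]
def save(p,n): cv2.imwrite(f"pics/{n}.png",p["frame"][:,:,::-1])
E
python3 - <<'E'
from h import *
print(r.finger_overhang, r.get_state())
for n in("top","side"):
    p=snap(n); save(p,n+"0"); print(n,p.keys(),np.round(p["K"],1).tolist(),np.round(p["T"],3).tolist())
    for q,z in [("bottle_blue",.155),("bottle_red",.155),("bottle_yellow",.155),("pot",.058),("steel_tray",.002),("balance",.05),("flask",.08),("mat_blue",.007),("mat_red",.007),("mat_yellow",.007)]:
        for d in r.find_in(p,q)[:4]:
            print(q,np.round(d["centre"]),round(d["score"],2),np.round(at_z(p,*d["centre"],z)[:2],3))
E
```

```text
pics
0.011 {'clock': 0.0, 'q': array([-1.24115501,  0.69001168, -0.1944805 ,  1.56633073,  0.15734906,
        0.90252852, -0.21511606]), 'qd': array([-4.52491102e-04,  4.21667054e-04, -8.28412252e-05, -2.19383235e-04,
       -9.41778287e-04,  1.46509308e-03,  1.59572035e-03]), 'joint_torque': array([-3.62018818e-04, -5.27564406e+01, -1.26702625e+00, -1.53426576e+01,
       -5.26838342e-02,  6.63470244e-03,  1.69364130e-04]), 'tool_pos': array([0.18211243, 0.59723536, 0.24889545]), 'eef_rot': array([ 8.03578050e-01,  5.95198648e-01, -6.94287825e-04,  6.36605817e-04]), 'contact_force': array([0.51755834, 0.65201614, 0.93348415]), 'moment': array([-0.00375922, -0.01431217,  0.02533622]), 'opening': 0.9986089244959115}
top dict_keys(['frame', 'K', 'T', 'shot']) [[380.2, 0.0, 319.2], [0.0, 380.2, 192.8], [0.0, 0.0, 1.0]] [[0.017, 0.982, -0.189, 0.394], [-1.0, 0.019, 0.011, -0.006], [0.014, 0.189, 0.982, 1.056], [0.0, 0.0, 0.0, 1.0]]
bottle_blue [187. 288.] 0.95 [0.579 0.059]
bottle_blue [256. 342.] 0.93 [ 0.418 -0.072]
bottle_blue [257. 297.] 0.76 [0.414 0.034]
bottle_blue [262. 248.] 0.
[... 443 characters left out ...]
0.0, 319.6], [0.0, 403.0, 195.5], [0.0, 0.0, 1.0]] [[-0.849, 0.343, -0.403, 0.229], [-0.528, -0.522, 0.67, 0.603], [0.019, 0.781, 0.624, 0.602], [0.0, 0.0, 0.0, 1.0]]
bottle_blue [191. 410.] 0.72 [0.387 0.022]
bottle_blue [268. 364.] 0.65 [0.373 0.232]
bottle_blue [223. 389.] 0.6 [0.384 0.123]
bottle_blue [337. 250.] 0.38 [0.441 0.408]
bottle_red [155. 324.] 0.96 [0.579 0.006]
bottle_yellow [192. 341.] 0.56 [0.491 0.093]
pot [192. 319.] 0.39 [0.587 0.01 ]
steel_tray [149. 406.] 0.86 [ 0.522 -0.35 ]
balance [339. 249.] 0.84 [0.49  0.364]
flask [219. 199.] 0.88 [0.721 0.232]
mat_blue [232. 303.] 0.5 [0.575 0.091]
mat_blue [341. 252.] 0.32 [0.504 0.346]
mat_yellow [224. 340.] 0.67 [0.524 0.024]
```

```bash
python3 - <<'E'
import cv2
a=cv2.imread("pics/top0.png")[90:300,130:520];cv2.imwrite("pics/top0c.png",cv2.resize(a,None,fx=2.05,fy=2.05,interpolation=cv2.INTER_CUBIC))
E
```

```text
(no output)
```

View pics/top0c.png

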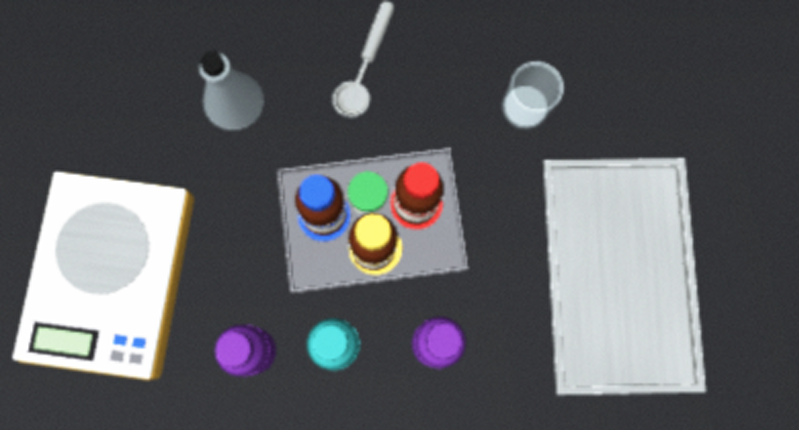

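View pics/side0.png

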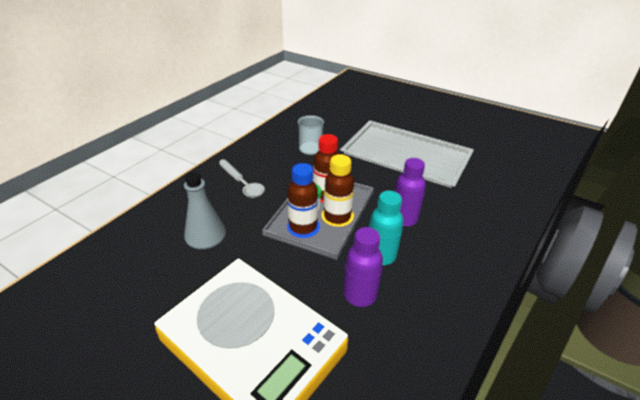

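The top crop shows blue (318,191), red (422,182) and yellow (374,232) caps around the green lid (367,191). The balance is on the left and the steel tray on the right. Things that could be mistaken for the bottles: purple at crop (235,350) and (445,343), turquoise at (333,344). They stand outside the spill tray and are not meant. Next: precise measurements.

```bash
cat > m.py <<'E'
from h import *
H={"blue":(105,122),"red":(174,6),"yellow":(22,36),"green":(50,80)}
def blobs(p,c,amin=15):
    h=cv2.cvtColor(p["frame"],cv2.COLOR_RGB2HSV).astype(int); lo,hi=H[c]
    m=(h[...,0]>=lo)&(h[...,0]<=hi) if lo<hi else (h[...,0]>=lo)|(h[...,0]<=hi)
    m=(m&(h[...,1]>130)&(h[...,2]>100)).astype(np.uint8)
    n,l,s,ce=cv2.connectedComponentsWithStats(m)
    return [(s[i,4],s[i,:4].tolist(),ce[i][::-1],l==i) for i in np.argsort(-s[:,4]) if i and s[i,4]>=amin][:5]
E
python3 - <<'E'
from m import *
p=snap("top")
for c in H:
    for a,bb,ce,_ in blobs(p,c): print(c,a,bb,ce.round(1),"z.15",at_z(p,*ce,.150)[:2].round(3),"z.054",at_z(p,*ce,.054)[:2].round(3),"z.007",at_z(p,*ce,.007)[:2].round(3))
g=cv2.cvtColor(p["frame"],cv2.COLOR_RGB2GRAY)
hs=cv2.cvtColor(p["frame"],cv2.COLOR_RGB2HSV)
for nm,m,z in [("steel",(g>110)&(np.arange(640)[None]>385),.014),("bal",((g>215)&(np.arange(640)[None]<230)),.055)]:
    m=cv2.morphologyEx(m.astype(np.uint8),cv2.MORPH_CLOSE,np.ones((9,9)))
    n,l,s,ce=cv2.connectedComponentsWithStats(m); i=1+np.argmax(s[1:,4])
    cn=max(cv2.findContours((l==i).astype(np.uint8),0,1)[0],key=cv2.contourArea)
    W=np.array([at_z(p,y,x,z)[:2] for x,y in cn[:,0]],np.float32)
    b=cv2.minAreaRect(W); print(nm,b)
# pan: grey disc within housing
m=((g>150)&(g<215)); m[:, :150]=0; m[:,210:]=0; m[:180]=0;m[240:]=0
n,l,s,ce=cv2.connectedComponentsWithStats(cv2.morphologyEx(m.astype(np.uint8),cv2.MORPH_OPEN,np.ones((5,5)))); i=1+np.argmax(s[1:,4])
print("pan",s[i],ce[i],at_z(p,ce[i][1],ce[i][0],.068))
cn=max(cv2.findContours((l==i).astype(np.uint8),0,1)[0],key=cv2.contourArea); print(cv2.fitEllipse(cn))
E
```

```text
blue 234 [276, 175, 17, 18] [183.5 284.2] z.15 [0.59 0.07] z.054 [0.61  0.078] z.007 [0.621 0.082]
blue 87 [276, 190, 25, 18] [201.5 289.1] z.15 [0.545 0.056] z.054 [0.562 0.063] z.007 [0.569 0.066]
blue 21 [186, 254, 6, 4] [255.5 188.1] z.15 [0.413 0.288] z.054 [0.415 0.32 ] z.007 [0.416 0.335]
blue 21 [195, 255, 6, 4] [256.6 197.4] z.15 [0.411 0.267] z.054 [0.413 0.296] z.007 [0.413 0.31 ]
red 269 [326, 169, 19, 19] [178.1 334.8] z.15 [ 0.606 -0.053] z.054 [ 0.628 -0.058] z.007 [ 0.639 -0.061]
red 94 [321, 183, 25, 19] [195.3 332.6] z.15 [ 0.563 -0.048] z.054 [ 0.581 -0.053] z.007 [ 0.589 -0.055]
yellow 97 [303, 194, 18, 18] [202.8 311.7] z.15 [0.543 0.002] z.054 [0.559 0.003] z.007 [0.567 0.003]
yellow 33 [306, 213, 18, 10] [219.5 316. ] z.15 [ 0.503 -0.009] z.054 [ 0.515 -0.01 ] z.007 [ 0.52 -0.01]
green 263 [300, 174, 19, 19] [183.1 308.9] z.15 [0.592 0.01 ] z.054 [0.613 0.011] z.007 [0.623 0.012]
steel ((0.6562149524688721, -0.6026482582092285), (0.7948885560035706, 1.159826636314392), 89.04635620117188)
bal ((0.8081547021865845, 0.5728090405464172), (0.7133886814117432, 0.6683592200279236), 3.517498254776001)
pan [168 218  27  10 182] [182.00549451 222.18131868] [0.49945854 0.33778226 0.068     ]
((183.20809936523438, 222.41294860839844), (7.178122520446777, 31.35190773010254), 99.81465148925781)
```

```bash
python3 - <<'E'
from m import *
p=snap("top"); f=lambda x,y:(y/2.05+90,x/2.05+130)
C=[at_z(p,*f(*c),.014)[:2] for c in[(545,160),(685,158),(705,391),(557,394)]]
print(np.round(C,3).tolist(),np.mean(C,0).round(3),[round(float(np.linalg.norm(C[i]-C[i-1])),3) for i in range(4)])
B=[at_z(p,*f(*c),.055)[:2] for c in[(53,172),(189,188),(157,379),(13,361)]]
print(np.round(B,3).tolist(),np.mean(B,0).round(3),[round(float(np.linalg.norm(B[i]-B[i-1])),3) for i in range(4)])
print("pan",at_z(p,*f(103,248),.069))
hs=cv2.cvtColor(p["frame"],cv2.COLOR_RGB2HSV);print(p["frame"][205:218:6,145:222:6].tolist())
E
```

```text
[[0.67, -0.233], [0.677, -0.428], [0.362, -0.437], [0.355, -0.242]] [ 0.516 -0.335] [0.315, 0.195, 0.315, 0.195]
[[0.63, 0.423], [0.612, 0.244], [0.367, 0.268], [0.386, 0.449]] [0.498 0.346] [0.245, 0.18, 0.246, 0.182]
pan [0.52852021 0.3444779  0.069     ]
[[[51, 53, 56], [254, 254, 254], [250, 251, 251], [208, 214, 215], [203, 210, 211], [207, 213, 214], [207, 214, 215], [211, 217, 218], [213, 220, 220], [214, 221, 222], [254, 254, 254], [254, 254, 254], [186, 149, 72]], [[51, 54, 56], [254, 254, 254], [216, 221, 223], [206, 213, 214], [209, 215, 216], [210, 216, 217], [210, 217, 218], [213, 219, 220], [211, 219, 219], [212, 218, 219], [254, 254, 254], [254, 254, 254], [128, 98, 35]], [[70, 72, 74], [254, 254, 254], [240, 242, 242], [210, 217, 216], [208, 215, 216], [210, 216, 217], [211, 217, 219], [210, 216, 217], [209, 215, 217], [210, 216, 217], [254, 254, 254], [254, 254, 254], [113, 85, 33]]]
```

Call:
{"method": "move_arm", "body": {"targets": [[[0,0,0,0.035,-0.035,0.01,1],[0,0,0,0.035,-0.035,0,1],[0,0,0,0.035,-0.035,0,1],[0,0,0,0.035,-0.035,0,0.8],[0,0,0,0.035,-0.035,0,0.8]]], "force": 25}}

```text
clock: 1.7
tool_pos: [0.3516, 0.4255, 0.2602]
eef_rot: [0.798, 0.602, 0.001, -0.005]
contact_force: [1.6, 0.3, 0.1]
opening: 0.839
```

Call:
{"method": "move_arm", "body": {"targets": [[[0,0,0,0.025,-0.04,0,0.8],[0,0,0,0.02,-0.04,0,0.8],[0,0,0,0.02,-0.04,0,0.8],[0,0,0,0.02,-0.04,0,0.8],[0,0,0,0.02,-0.04,0,0.8]]]}}

```text
clock: 2.2
tool_pos: [0.4635, 0.2175, 0.2611]
eef_rot: [0.799, 0.601, 0.003, -0.004]
contact_force: [0.1, -0.3, -0.6]
opening: 0.798
```

Call:
{"method": "move_arm", "body": {"targets": [[[0,0,0,0.025,-0.042,0,0.8],[0,0,0,0.025,-0.042,0,0.8],[0,0,0,0.025,-0.042,0,0.8],[0,0,0,0.025,-0.042,0,0.8],[0,0,0,0.015,-0.037,0,0.8]]]}}

```text
clock: 2.7
tool_pos: [0.5817, 0.005, 0.2624]
eef_rot: [0.799, 0.601, 0.005, -0.003]
contact_force: [0.6, -0.7, -0.7]
opening: 0.804
```

```bash
python3 - <<'E'
from m import *
p=snap("wrist"); save(p,"w1"); print(np.round(p["T"],3).tolist())
print(r.get_state()["tool_pos"])
for c in H:
    for a,bb,ce,_ in blobs(p,c): print(c,a,bb,ce.round(1),"z.155",at_z(p,*ce,.155)[:2].round(4),"z.058",at_z(p,*ce,.058)[:2].round(4))
E
```

```text
[[0.278, -0.915, -0.293, 0.507], [0.961, 0.268, 0.073, 0.026], [0.012, -0.302, 0.953, 0.398], [0.0, 0.0, 0.0, 1.0]]
[ 0.58366978 -0.00459159  0.26196017]
blue 1857 [365, 164, 50, 49] [188.3 389.3] z.155 [0.5867 0.0691] z.058 [0.6186 0.0865]
blue 344 [339, 135, 49, 44] [146.8 356.3] z.155 [0.544  0.0501] z.058 [0.5589 0.0599]
red 1561 [241, 216, 48, 49] [238.8 266.9] z.155 [ 0.6021 -0.0486] z.058 [ 0.6401 -0.0781]
red 156 [256, 174, 28, 23] [181.2 268.2] z.155 [ 0.5513 -0.0297] z.058 [ 0.569  -0.0518]
red 83 [297, 185, 9, 25] [194.7 302.5] z.155 [ 0.5711 -0.005 ] z.058 [ 0.5967 -0.0172]
red 58 [262, 190, 38, 18] [194.8 282.6] z.155 [ 0.5662 -0.0217] z.058 [ 0.5899 -0.0405]
yellow 1851 [278, 135, 49, 50] [160.1 301.6] z.155 [0.5419 0.0032] z.058 [ 0.556  -0.0057]
yellow 272 [519, 17, 8, 123] [ 86.  522.4] z.155 [0.5345 0.1873] z.058 [0.5456 0.2518]
yellow 105 [282, 117, 47, 15] [121.7 303.8] z.155 [0.5126 0.0141] z.058 [0.5149 0.0095]
yellow 37 [155, 300, 7, 15] [306.4 158.3] z.155 [ 0.6406 -0.175 ] z.058 [ 0.694  -0.2551]
yellow 28 [480, 304, 4, 19] [312.1 481.5] z.155 [0.7396 0.1319] z.058 [0.8325 0.1744]
green 1355 [308, 178, 42, 42] [198.5 328.3] z.155 [0.5808 0.0157] z.058 [0.6103 0.0118]
```

View pics/w1.png

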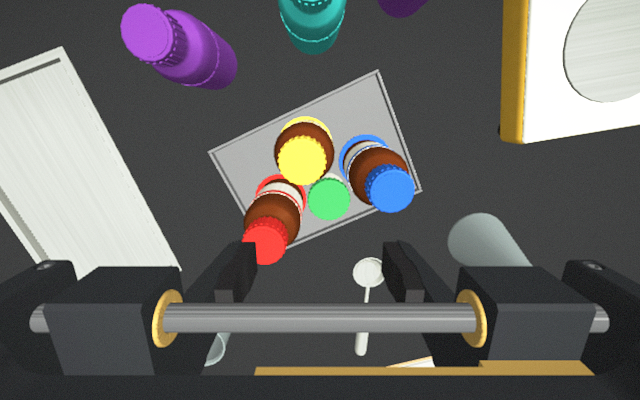

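Call:
{"method": "move_arm", "body": {"targets": [[[0,0,0,0.015,-0.035,-0.02,0.8],[0,0,0,0.006,-0.012,-0.02,0.8],[0,0,0,0,0,-0.02,0.8],[0,0,0,0,0,-0.01,0.8],[0,0,0,0,0,0,0.8]]]}}

```text
clock: 3.25
tool_pos: [0.6053, -0.0538, 0.1923]
eef_rot: [0.805, 0.594, 0.005, 0.002]
contact_force: [-0.2, -0.1, 0.6]
opening: 0.803
```

```bash
python3 - <<'E'
from m import *
p=snap("wrist"); save(p,"w2")
s=r.get_state();print(s["tool_pos"],s["clock"])
for c in H:
    for a,bb,ce,_ in blobs(p,c)[:1]: print(c,a,bb,ce.round(1),"z.155",at_z(p,*ce,.155)[:2].round(4),"z.058",at_z(p,*ce,.058)[:2].round(4))
E
```

```text
[ 0.60562957 -0.05355737  0.19299604] 3.3
blue 4632 [458, 119, 86, 70] [152.7 500.6] z.155 [0.5865 0.0659] z.058 [0.6184 0.1203]
red 3333 [287, 198, 63, 68] [231.7 318.2] z.155 [ 0.603  -0.0528] z.058 [ 0.6441 -0.0653]
yellow 4123 [341, 75, 74, 75] [112.2 377.9] z.155 [0.5424 0.0016] z.058 [0.5495 0.0197]
green 2310 [357, 152, 55, 54] [178.8 384.1] z.155 [ 0.5814 -0.004 ] z.058 [0.6103 0.011 ]
```

Call:
{"method": "move_arm", "body": {"targets": [[[0,0,0,-0.002,0.001,-0.025,0.8],[0,0,0,0,0,-0.02,0.8],[0,0,0,0,0,-0.01,0.8],[0,0,0,0,0,0,0.8],[0,0,0,0,0,0,0.8]]]}}

```text
clock: 3.8
tool_pos: [0.6074, -0.0484, 0.1424]
eef_rot: [0.803, 0.596, 0.01, 0.004]
contact_force: [0.7, 0.3, -0.7]
opening: 0.797
```

Call:
{"method": "move_arm", "body": {"targets": [[[-0.005,0.02,0,-0.004,-0.004,-0.006,0.8],[0,0,0,0,0,0,0.8],[0,0,0,0,0,0,0.8]]]}}

```text
clock: 4.1
tool_pos: [0.6046, -0.0526, 0.1385]
eef_rot: [0.803, 0.596, 0.001, 0.001]
contact_force: [-0.2, 0.5, -0.1]
opening: 0.801
```

```bash
python3 - <<'E'
from h import *
s=r.get_state();print(s["tool_pos"].round(4),s["eef_rot"].round(4),s["contact_force"])
E
```

```text
[ 0.6046 -0.0526  0.1385] [0.8032 0.5957 0.0011 0.0014] [-0.16526369  0.50751944 -0.08223714]
```

Good. Close on the red cap.

Call:
{"method": "move_arm", "body": {"targets": [[[0,0,0,0,0,-0.001,0.6],[0,0,0,0,0,0,0.3],[0,0,0,0,0,0,0.3],[0,0,0,0,0,0,0.3],[0,0,0,0,0,0,0.3]]], "force": 30}}

```text
clock: 4.6
tool_pos: [0.6049, -0.053, 0.1381]
eef_rot: [0.803, 0.595, 0.001, 0.002]
contact_force: [-0.8, -0.2, 1.3]
opening: 0.448
```

Call:
{"method": "move_arm", "body": {"targets": [[[0,0,0,0,0,0,0.3],[0,0,0,0,0,0.01,0.3],[0,0,0,0,0,0.01,0.3],[0,0,0,0,0,0.02,0.3],[0,0,0,0,0,0.02,0.3]]]}}

```text
clock: 5.1
tool_pos: [0.6011, -0.0529, 0.1975]
eef_rot: [0.803, 0.596, -0.003, -0.001]
contact_force: [-0.4, 0.3, -3.5]
opening: 0.443
```

Call:
{"method": "move_arm", "body": {"targets": [[[0,0,0,0,-0.02,0.01,0.3],[0,0,0,0,-0.035,0,0.3],[0,0,0,0,-0.04,0,0.3],[0,0,0,0,-0.04,0,0.3],[0,0,0,0,-0.04,0,0.3]]]}}

```text
clock: 5.6
tool_pos: [0.6031, -0.2213, 0.2155]
eef_rot: [0.798, 0.603, 0.003, -0.002]
contact_force: [0.3, 0.4, -3.9]
opening: 0.445
```

Call:
{"method": "move_arm", "body": {"targets": [[[0,0,0,0,-0.04,0,0.3],[0,0,0,0,-0.025,0,0.3],[0,0,0,0,-0.015,-0.01,0.3],[0,0,0,0,0,-0.01,0.3],[0,0,0,0,0,0,0.3]]]}}

```text
clock: 6.1
tool_pos: [0.5991, -0.3121, 0.1952]
eef_rot: [0.801, 0.599, 0.001, -0.001]
contact_force: [-0.9, 0.6, -3.9]
opening: 0.444
```

Call:
{"method": "move_arm", "body": {"targets": [[[0,0,0,0.001,-0.02,-0.015,0.3],[0,0,0,0,0,-0.02,0.3],[0,0,0,0,0,-0.01,0.3],[0,0,0,0,0,0,0.3],[0,0,0,0,0,0,0.3]]]}}

```text
clock: 6.6
tool_pos: [0.6031, -0.3196, 0.1488]
eef_rot: [0.797, 0.604, 0.003, -0.005]
contact_force: [-0.4, -0.0, -2.5]
opening: 0.442
```

Call:
{"method": "move_arm", "body": {"targets": [[[-0.011,0,0,-0.001,-0.013,-0.006,0.3],[0,0,0,0,0,-0.004,0.3],[0,0,0,0,0,0,0.3]]]}}

```text
clock: 6.9
tool_pos: [0.6037, -0.3324, 0.1403]
eef_rot: [0.796, 0.605, 0.001, 0.001]
contact_force: [-0.2, 0.1, -2.7]
opening: 0.446
```

Call:
{"method": "move_arm", "body": {"targets": [[[0,0,0,0,0,-0.004,0.3],[0,0,0,0,0,-0.002,0.3],[0,0,0,0,0,-0.002,0.3],[0,0,0,0,0,-0.001,0.3]]]}}

```text
clock: 7.3
tool_pos: [0.6051, -0.3336, 0.1332]
eef_rot: [0.796, 0.605, 0.002, 0.003]
contact_force: [-0.7, 0.6, 6.0]
opening: 0.445
```

Call:
{"method": "move_arm", "body": {"targets": [[[0,0,0,0,0,0,0.55],[0,0,0,0,0,0,0.8],[0,0,0,0,0,0,0.8],[0,0,0,0,0,0.03,0.8],[0,0,0,0,0,0.045,0.8]]]}}

```text
clock: 7.8
tool_pos: [0.602, -0.3319, 0.204]
eef_rot: [0.796, 0.605, -0.001, -0.002]
contact_force: [0.8, -0.6, -0.2]
opening: 0.797
```

Call:
{"method": "move_arm", "body": {"targets": [[[0,0,0,-0.005,0.03,0.025,0.8],[0,0,0,-0.01,0.045,0,0.8],[0,0,0,-0.01,0.045,0,0.8],[0,0,0,-0.01,0.045,0,0.8],[0,0,0,-0.01,0.045,0,0.8]]]}}

```text
clock: 8.3
tool_pos: [0.5593, -0.1268, 0.2374]
eef_rot: [0.801, 0.599, 0.003, 0.008]
contact_force: [0.7, 0.7, 0.4]
opening: 0.798
```

```bash
python3 - <<'E'
from m import *
s=r.get_state();print(s["tool_pos"].round(4),s["eef_rot"].round(4),s["contact_force"])
p=snap("top"); save(p,"t2")
for c in H:
    for a,bb,ce,_ in blobs(p,c,30)[:2]: print(c,a,bb,ce.round(1),"z.15",at_z(p,*ce,.150)[:2].round(3),at_z(p,*ce,.007)[:2].round(3))
E
```

```text
[ 0.5593 -0.1268  0.2374] [0.8009 0.5988 0.0033 0.0077] [0.71432921 0.69620381 0.41443682]
blue 233 [276, 175, 17, 18] [183.5 284.2] z.15 [0.59 0.07] [0.62  0.082]
blue 86 [276, 190, 25, 18] [201.6 289.1] z.15 [0.545 0.057] [0.569 0.066]
red 315 [321, 179, 24, 23] [192.  330.9] z.15 [ 0.571 -0.044] [ 0.599 -0.05 ]
yellow 98 [303, 194, 18, 18] [202.9 311.7] z.15 [0.543 0.002] [0.567 0.003]
yellow 32 [306, 213, 17, 10] [219.5 316.2] z.15 [ 0.503 -0.01 ] [ 0.52 -0.01]
green 263 [300, 174, 19, 19] [183.1 308.9] z.15 [0.592 0.01 ] [0.623 0.012]
```

Call:
{"method": "move_arm", "body": {"targets": [[[0.012,0,0,-0.005,0.045,0,0.8],[0,0,0,-0.005,0.045,-0.005,0.8],[0,0,0,-0.003,0.02,-0.01,0.8],[0,0,0,0,0.005,-0.01,0.8],[0,0,0,0,0,0,0.8]]]}}

```text
clock: 8.85
tool_pos: [0.5457, -0.0018, 0.2132]
eef_rot: [0.795, 0.606, 0.01, -0.0]
contact_force: [0.2, -0.1, -0.2]
opening: 0.802
```

```bash
cat > w.py <<'E'
from m import *
import sys
p=snap("wrist")
s=r.get_state();print(s["tool_pos"].round(4),s["eef_rot"].round(4),s["clock"])
for c in H:
    for a,bb,ce,_ in blobs(p,c,200)[:1]: print(c,a,bb,ce.round(1),"z.155",at_z(p,*ce,.155)[:2].round(4),"z.150",at_z(p,*ce,.150)[:2].round(4),"z.058",at_z(p,*ce,.058)[:2].round(4),"z.007",at_z(p,*ce,.007)[:2].round(4))
if len(sys.argv)>1: save(p,sys.argv[1])
E
python3 w.py
```

```text
[ 0.5462 -0.0025  0.2137] [0.7956 0.6057 0.0107 0.    ] 8.9
blue 1958 [392, 215, 61, 57] [239.8 426.1] z.155 [0.5808 0.0722] z.150 [0.5837 0.0736] z.058 [0.6371 0.0996] z.007 [0.6667 0.114 ]
red 1686 [261, 206, 53, 51] [233.8 283. ] z.155 [ 0.5473 -0.0278] z.150 [ 0.5494 -0.029 ] z.058 [ 0.5868 -0.0506] z.007 [ 0.6076 -0.0626]
yellow 2649 [293, 183, 58, 60] [213.1 321.5] z.155 [0.5395 0.0034] z.150 [0.5414 0.003 ] z.058 [ 0.5751 -0.0038] z.007 [ 0.5938 -0.0075]
green 1107 [321, 216, 47, 45] [242.5 347.9] z.155 [0.5671 0.016 ] z.150 [0.5696 0.016 ] z.058 [0.6164 0.0153] z.007 [0.6424 0.0148]
```

Call:
{"method": "move_arm", "body": {"targets": [[[-0.013,0.017,0,-0.004,0.004,-0.01,0.7],[0,0,0,0,0,-0.03,0.7],[0,0,0,0,0,-0.015,0.7],[0,0,0,0,0,-0.01,0.7],[0,0,0,0,0,0,0.7]]]}}

```text
clock: 9.4
tool_pos: [0.5439, -0.0061, 0.1459]
eef_rot: [0.799, 0.601, -0.002, 0.003]
contact_force: [0.3, 0.7, -0.8]
opening: 0.702
```

Call:
{"method": "move_arm", "body": {"targets": [[[0.007,0,0,-0.003,0.008,-0.005,0.7],[0,0,0,0,0,-0.003,0.7],[0,0,0,0,0,0,0.7]]]}}

```text
clock: 9.7
tool_pos: [0.5415, 0.0016, 0.1382]
eef_rot: [0.8, 0.6, 0.001, 0.0]
contact_force: [-0.5, 0.2, 0.5]
opening: 0.696
```

Call:
{"method": "move_arm", "body": {"targets": [[[0,0,0,0,0,0,0.5],[0,0,0,0,0,0,0.3],[0,0,0,0,0,0,0.3],[0,0,0,0,0,0,0.3],[0,0,0,0,0,0.01,0.3]]]}}

```text
clock: 10.2
tool_pos: [0.5408, 0.0017, 0.1483]
eef_rot: [0.8, 0.6, 0.0, -0.0]
contact_force: [-0.7, 0.6, -5.5]
opening: 0.446
```

Call:
{"method": "move_arm", "body": {"targets": [[[0,0,0,0,0,0.015,0.3],[0,0,0,0,0,0.02,0.3],[0,0,0,0,0,0.02,0.3],[0,0,0,0,-0.02,0.01,0.3],[0,0,0,0,-0.035,0,0.3]]]}}

```text
clock: 10.7
tool_pos: [0.5386, -0.048, 0.2173]
eef_rot: [0.796, 0.605, 0.0, -0.003]
contact_force: [0.8, -0.1, -5.4]
opening: 0.444
```

Call:
{"method": "move_arm", "body": {"targets": [[[0,0,0,-0.005,-0.04,0,0.3],[0,0,0,-0.005,-0.04,0,0.3],[0,0,0,-0.005,-0.04,0,0.3],[0,0,0,-0.005,-0.04,0,0.3],[0,0,0,0,-0.03,0,0.3]]]}}

```text
clock: 11.2
tool_pos: [0.5142, -0.2446, 0.2191]
eef_rot: [0.796, 0.606, -0.001, -0.004]
contact_force: [-0.6, 0.2, -6.1]
opening: 0.446
```

Call:
{"method": "move_arm", "body": {"targets": [[[0,0,0,0,-0.04,0,0.3],[0,0,0,0,-0.03,-0.01,0.3],[0,0,0,0,-0.01,-0.02,0.3],[0,0,0,0,0,-0.02,0.3],[0,0,0,0,0,-0.01,0.3]]]}}

```text
clock: 11.7
tool_pos: [0.5084, -0.3376, 0.1591]
eef_rot: [0.8, 0.601, -0.004, -0.003]
contact_force: [-0.5, 1.1, -5.0]
opening: 0.445
```

Call:
{"method": "move_arm", "body": {"targets": [[[0,-0.01,0,0.007,0.002,-0.01,0.3],[0,0,0,0,0,-0.006,0.3],[0,0,0,0,0,-0.002,0.3],[0,0,0,0,0,0,0.3]]]}}

```text
clock: 12.1
tool_pos: [0.5158, -0.3332, 0.1396]
eef_rot: [0.799, 0.602, -0.0, -0.001]
contact_force: [0.7, 0.2, -4.5]
opening: 0.45
```

Call:
{"method": "move_arm", "body": {"targets": [[[0,0,0,0,0,-0.004,0.3],[0,0,0,0,0,-0.002,0.3],[0,0,0,0,0,-0.002,0.3],[0,0,0,0,0,-0.001,0.3]]]}}

```text
clock: 12.5
tool_pos: [0.518, -0.3331, 0.1346]
eef_rot: [0.798, 0.602, 0.001, 0.001]
contact_force: [-1.1, 0.0, -1.3]
opening: 0.444
```

Call:
{"method": "move_arm", "body": {"targets": [[[0,0,0,0,0,-0.002,0.3],[0,0,0,0,0,-0.001,0.3]]]}}

```text
clock: 12.7
tool_pos: [0.5188, -0.3333, 0.1347]
eef_rot: [0.798, 0.602, 0.001, 0.003]
contact_force: [-1.7, 1.1, 0.8]
opening: 0.446
```

Call:
{"method": "move_arm", "body": {"targets": [[[0,0,0,0,0,0,0.55],[0,0,0,0,0,0,0.8],[0,0,0,0,0,0,0.8],[0,0,0,0,0,0.03,0.8],[0,0,0,0,0,0.045,0.8]]]}}

```text
clock: 13.2
tool_pos: [0.5173, -0.3327, 0.2067]
eef_rot: [0.798, 0.602, 0.0, -0.0]
contact_force: [0.5, -0.5, 1.2]
opening: 0.796
```

Call:
{"method": "move_arm", "body": {"targets": [[[0,0,0,0.005,0.03,0.025,0.8],[0,0,0,0.008,0.045,0,0.8],[0,0,0,0.008,0.045,0,0.8],[0,0,0,0.008,0.045,0,0.8],[0,0,0,0.008,0.045,0,0.8]]]}}

```text
clock: 13.7
tool_pos: [0.5576, -0.1289, 0.2396]
eef_rot: [0.804, 0.594, 0.003, 0.009]
contact_force: [0.4, -0.6, 1.0]
opening: 0.799
```

Call:
{"method": "move_arm", "body": {"targets": [[[0,0,0,0.008,0.045,0,0.8],[0,0,0,0.008,0.045,0,0.8],[0,0,0,0.008,0.045,-0.005,0.8],[0,0,0,0.005,0.03,-0.01,0.8],[0,0,0,0,0.01,-0.01,0.8]]]}}

```text
clock: 14.2
tool_pos: [0.5903, 0.0611, 0.2162]
eef_rot: [0.802, 0.598, 0.008, 0.01]
contact_force: [-0.2, 0.2, 0.5]
opening: 0.798
```

```bash
python3 w.py
```

```text
[0.5889 0.0615 0.2145] [0.8014 0.598  0.0072 0.0086] 14.25
blue 2613 [302, 181, 57, 60] [211.1 330.3] z.155 [0.5862 0.0715] z.150 [0.588  0.0711] z.058 [0.6227 0.065 ] z.007 [0.642  0.0615]
red 2257 [206, 184, 54, 53] [210.  232.7] z.155 [0.5652 0.0046] z.150 [0.5665 0.0025] z.058 [ 0.5913 -0.0353] z.007 [ 0.6051 -0.0562]
yellow 2888 [228, 120, 60, 61] [149.7 257.5] z.155 [0.5299 0.0368] z.150 [0.5303 0.0356] z.058 [0.5384 0.0131] z.007 [0.5429 0.0006]
green 1651 [257, 190, 47, 47] [213.9 279.6] z.155 [0.5777 0.0358] z.150 [0.5794 0.0346] z.058 [0.6101 0.0116] z.007 [ 0.6271 -0.0012]
```

Call:
{"method": "move_arm", "body": {"targets": [[[0.005,0.02,0,-0.002,0.008,-0.01,0.8],[0,0,0,0,0,-0.03,0.8],[0,0,0,0,0,-0.015,0.8],[0,0,0,0,0,-0.01,0.8],[0,0,0,0,0,0,0.8]]]}}

```text
clock: 14.75
tool_pos: [0.5862, 0.0595, 0.1451]
eef_rot: [0.805, 0.593, -0.003, 0.002]
contact_force: [0.1, -1.0, 0.6]
opening: 0.801
```

Call:
{"method": "move_arm", "body": {"targets": [[[0.006,0,0,0.001,0.01,-0.005,0.8],[0,0,0,0,0,-0.003,0.8],[0,0,0,0,0,0,0.8]]]}}

```text
clock: 15.05
tool_pos: [0.5883, 0.0682, 0.1375]
eef_rot: [0.806, 0.592, -0.001, -0.0]
contact_force: [-0.5, 0.3, 0.5]
opening: 0.801
```

Call:
{"method": "move_arm", "body": {"targets": [[[0,0,0,-0.001,0.001,0,0.5],[0,0,0,0,0,0,0.3],[0,0,0,0,0,0,0.3],[0,0,0,0,0,0,0.3],[0,0,0,0,0,0.01,0.3]]]}}

```text
clock: 15.55
tool_pos: [0.5868, 0.0695, 0.1481]
eef_rot: [0.806, 0.592, -0.001, -0.001]
contact_force: [-0.4, 0.2, -3.4]
opening: 0.448
```

Call:
{"method": "move_arm", "body": {"targets": [[[0,0,0,0,0,0.015,0.3],[0,0,0,0,0,0.025,0.3],[0,0,0,0,0,0.03,0.3],[0,0,0,0,-0.01,0.02,0.3],[0,0,0,-0.01,-0.03,0,0.3]]]}}

```text
clock: 16.05
tool_pos: [0.5755, 0.0343, 0.2428]
eef_rot: [0.803, 0.595, -0.001, -0.003]
contact_force: [0.5, -0.5, -4.2]
opening: 0.438
```

Call:
{"method": "move_arm", "body": {"targets": [[[0,0,0,-0.01,-0.04,0,0.3],[0,0,0,-0.01,-0.04,0,0.3],[0,0,0,-0.01,-0.04,0,0.3],[0,0,0,-0.01,-0.04,0,0.3],[0,0,0,-0.01,-0.04,0,0.3]]]}}

```text
clock: 16.55
tool_pos: [0.5216, -0.1688, 0.2458]
eef_rot: [0.801, 0.599, -0.0, -0.003]
contact_force: [0.4, 0.1, -3.0]
opening: 0.448
```

Call:
{"method": "move_arm", "body": {"targets": [[[0,0,0,-0.03,-0.02,0,0.3],[0,0,0,-0.03,-0.02,0,0.3],[0,0,0,-0.02,-0.035,0,0.3],[0,0,0,0,-0.035,-0.01,0.3],[0,0,0,0,-0.03,-0.02,0.3]]]}}

```text
clock: 17.05
tool_pos: [0.4343, -0.3179, 0.2187]
eef_rot: [0.803, 0.596, -0.002, -0.002]
contact_force: [0.8, -0.9, -2.6]
opening: 0.444
```

Call:
{"method": "move_arm", "body": {"targets": [[[0,0,0,-0.002,-0.015,-0.02,0.3],[0,0,0,0,-0.003,-0.025,0.3],[0,0,0,0,0,-0.015,0.3],[0,0,0,0,0,-0.007,0.3],[0,0,0,0,0,0,0.3]]]}}

```text
clock: 17.55
tool_pos: [0.4268, -0.3439, 0.1487]
eef_rot: [0.806, 0.591, -0.005, -0.002]
contact_force: [0.8, 0.5, -4.6]
opening: 0.446
```

Call:
{"method": "move_arm", "body": {"targets": [[[0.003,-0.01,0,0.004,0.006,-0.008,0.3],[0,0,0,0,0,-0.003,0.3],[0,0,0,0,0,-0.003,0.3],[0,0,0,0,0,-0.002,0.3]]]}}

```text
clock: 17.95
tool_pos: [0.4325, -0.3382, 0.1354]
eef_rot: [0.806, 0.592, 0.001, 0.002]
contact_force: [-0.5, -0.0, -4.1]
opening: 0.446
```

Call:
{"method": "move_arm", "body": {"targets": [[[0,0,0,0,0,-0.002,0.3],[0,0,0,0,0,-0.002,0.3],[0,0,0,0,0,-0.001,0.3]]]}}

```text
clock: 18.25
tool_pos: [0.4344, -0.3388, 0.1342]
eef_rot: [0.806, 0.592, 0.001, 0.004]
contact_force: [-0.6, 1.2, 0.4]
opening: 0.445
```

Call:
{"method": "move_arm", "body": {"targets": [[[0,0,0,0,0,0,0.55],[0,0,0,0,0,0,0.8],[0,0,0,0,0,0,0.8],[0,0,0,0,0,0.03,0.8],[0,0,0,0,0,0.045,0.9]]]}}

```text
clock: 18.75
tool_pos: [0.4326, -0.3382, 0.2072]
eef_rot: [0.806, 0.592, -0.0, 0.001]
contact_force: [0.1, 0.2, -0.6]
opening: 0.868
```

Call:
{"method": "move_arm", "body": {"targets": [[[0,0,0,0.015,0.03,0.025,0.9],[0,0,0,0.02,0.045,0,0.9],[0,0,0,0.02,0.045,0,0.9],[0,0,0,0.02,0.045,0,0.9],[0,0,0,0.02,0.045,0,0.9]]]}}

```text
clock: 19.25
tool_pos: [0.5294, -0.1344, 0.2394]
eef_rot: [0.812, 0.583, 0.001, 0.009]
contact_force: [1.0, -0.3, 0.1]
opening: 0.897
```

Call:
{"method": "move_arm", "body": {"targets": [[[0,0,0,0.02,0.04,0,0.9],[0,0,0,0.02,0.04,-0.01,0.9],[0,0,0,0.02,0.03,-0.02,0.9],[0,0,0,0.01,0.01,-0.02,0.9],[0,0,0,0,0,0,0.9]]]}}

```text
clock: 19.75
tool_pos: [0.6053, 0.0017, 0.1892]
eef_rot: [0.809, 0.588, 0.006, 0.009]
contact_force: [-0.1, -0.9, -0.1]
opening: 0.898
```

```bash
python3 w.py w3; python3 - <<'E'
from m import *
p=snap("top"); save(p,"t3")
for c in H:
    for a,bb,ce,_ in blobs(p,c,30)[:2]: print(c,a,bb,ce.round(1),"z.15",at_z(p,*ce,.145)[:2].round(3),at_z(p,*ce,.007)[:2].round(3))
a=p["frame"][90:300,130:520,::-1];cv2.imwrite("pics/t3c.png",cv2.resize(a,None,fx=2.05,fy=2.05,interpolation=cv2.INTER_CUBIC))
E
```

```text
[0.6054 0.0009 0.1905] [0.8089 0.5879 0.0061 0.009 ] 19.8
blue 3417 [343, 111, 66, 67] [144.2 375.1] z.155 [0.5598 0.0509] z.150 [0.5607 0.0516] z.058 [0.5775 0.0646] z.007 [0.5869 0.0718]
red 2907 [241, 165, 63, 60] [194.5 271.9] z.155 [ 0.5698 -0.0164] z.150 [ 0.571  -0.0177] z.058 [ 0.5933 -0.0415] z.007 [ 0.6057 -0.0548]
yellow 3597 [267, 91, 67, 69] [125.3 299.5] z.155 [0.5364 0.013 ] z.150 [0.5367 0.0126] z.058 [0.5407 0.0049] z.007 [0.543  0.0006]
green 2238 [304, 167, 54, 54] [194.1 330.4] z.155 [0.5805 0.0175] z.150 [0.5821 0.0172] z.058 [0.6102 0.012 ] z.007 [0.6258 0.0091]
blue 488 [276, 183, 25, 25] [194.6 287.7] z.15 [0.563 0.061] [0.589 0.071]
blue 262 [443, 242, 19, 18] [250.6 452.2] z.15 [ 0.435 -0.335] [ 0.442 -0.385]
red 271 [437, 173, 20, 18] [181.1 446.8] z.15 [ 0.605 -0.33 ] [ 0.637 -0.379]
yellow 134 [440, 208, 16, 17] [217.6 445.9] z.15 [ 0.514 -0.323] [ 0.532 -0.372]
yellow 33 [304, 203, 3, 18] [211.7 305.3] z.15 [0.522 0.017] [0.542 0.02 ]
```

View pics/t3c.png

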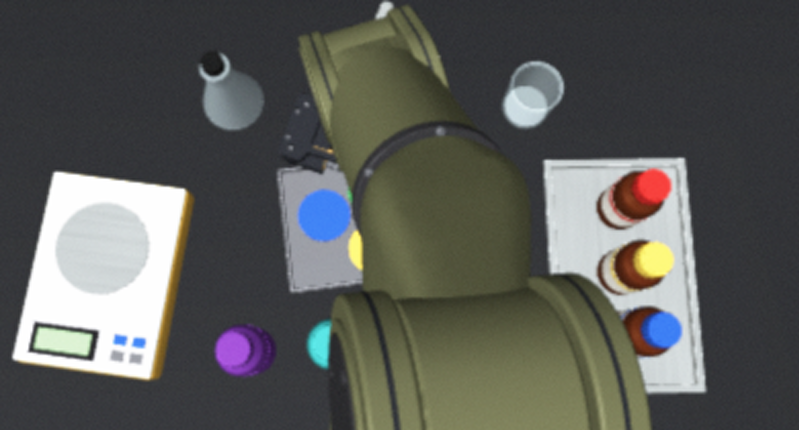

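Top view: the three bottles stand in a row on the steel tray at crop (635,190), (640,265) and (650,330), and the mats are clear. Now the pot.

Call:
{"method": "move_arm", "body": {"targets": [[[0.007,0.02,0,0.005,0.011,-0.015,0.9],[0,0,0,0,0.002,-0.03,0.9],[0,0,0,0,0.002,-0.03,0.9],[0,0,0,0,0.001,-0.02,0.9],[0,0,0,0,0,0,0.9]]]}}

```text
clock: 20.35
tool_pos: [0.6115, 0.0032, 0.1013]
eef_rot: [0.814, 0.581, 0.002, 0.006]
contact_force: [0.2, 0.1, -0.3]
opening: 0.899
```

```bash
python3 w.py
```

```text
[0.6125 0.0029 0.1027] [0.814  0.5809 0.0025 0.0069] 20.4
blue 6445 [346, 106, 91, 91] [151.1 391.2] z.155 [0.5545 0.0449] z.150 [0.5556 0.0459] z.058 [0.5755 0.0627] z.007 [0.5865 0.072 ]
red 4768 [211, 182, 82, 78] [218.8 253.1] z.155 [0.5607 0.0006] z.150 [ 0.5622 -0.0013] z.058 [ 0.5891 -0.0348] z.007 [ 0.604  -0.0534]
yellow 6933 [241, 80, 93, 95] [126.9 286.6] z.155 [0.5389 0.0197] z.150 [0.5391 0.0191] z.058 [0.5413 0.0073] z.007 [0.5425 0.0008]
green 4612 [292, 186, 78, 77] [224.6 330.6] z.155 [0.57  0.022] z.150 [0.5721 0.0215] z.058 [0.6096 0.0124] z.007 [0.6304 0.0073]
```

Call:
{"method": "move_arm", "body": {"targets": [[[0.008,0.012,0,-0.002,0.009,-0.01,0.9],[0,0,0,0,0.001,-0.02,0.9],[0,0,0,0,0,-0.015,0.9],[0,0,0,0,0,-0.003,0.9],[0,0,0,0,0,0,0.9]]]}}

```text
clock: 20.9
tool_pos: [0.6141, 0.0116, 0.0589]
eef_rot: [0.815, 0.579, 0.004, 0.002]
contact_force: [-0.1, 0.0, -0.1]
opening: 0.9
```

Call:
{"method": "move_arm", "body": {"targets": [[[0,0.008,0,-0.003,0.001,-0.007,0.9],[0,0,0,-0.001,0,-0.007,0.9],[0,0,0,0,0,-0.003,0.9],[0,0,0,0,0,0,0.9]]]}}

```text
clock: 21.3
tool_pos: [0.6107, 0.0128, 0.0421]
eef_rot: [0.815, 0.579, 0.001, 0.0]
contact_force: [-0.4, -0.4, 0.2]
opening: 0.897
```

Call:
{"method": "move_arm", "body": {"targets": [[[0,0,0,0,0,0,0.6],[0,0,0,0,0,0,0.4],[0,0,0,0,0,0,0.4],[0,0,0,0,0,0,0.4],[0,0,0,0,0,0.01,0.4]]], "force": 15}}

```text
clock: 21.8
tool_pos: [0.6098, 0.0125, 0.0517]
eef_rot: [0.815, 0.579, 0.0, -0.0]
contact_force: [0.4, 0.3, -2.1]
opening: 0.584
```

Call:
{"method": "move_arm", "body": {"targets": [[[0,0,0,0,0,0.02,0.4],[0,0,0,0,0,0.03,0.4],[0,0,0,0,0,0.035,0.4],[0,0,0,0,0.01,0.025,0.4],[0,0,0,-0.005,0.03,0.01,0.4]]]}}

```text
clock: 22.3
tool_pos: [0.6037, 0.0467, 0.1775]
eef_rot: [0.818, 0.575, -0.002, 0.001]
contact_force: [0.7, -0.3, -1.5]
opening: 0.584
```

Call:
{"method": "move_arm", "body": {"targets": [[[0,0,0,-0.01,0.04,0,0.4],[0,0,0,-0.01,0.04,0,0.4],[0,0,0,-0.01,0.04,0,0.4],[0,0,0,-0.01,0.04,0,0.4],[0,0,0,-0.01,0.04,0,0.4]]]}}

```text
clock: 22.8
tool_pos: [0.5542, 0.2492, 0.1845]
eef_rot: [0.82, 0.572, 0.002, 0.004]
contact_force: [0.9, -0.5, -1.9]
opening: 0.581
```

Call:
{"method": "move_arm", "body": {"targets": [[[0,0,0,-0.01,0.04,0,0.4],[0,0,0,-0.01,0.03,0,0.4],[0,0,0,-0.003,0.01,-0.005,0.4],[0,0,0,0,0,-0.01,0.4],[0,0,0,0,0,0,0.4]]]}}

```text
clock: 23.3
tool_pos: [0.5262, 0.3386, 0.171]
eef_rot: [0.818, 0.576, 0.003, 0.002]
contact_force: [0.2, -0.1, -2.6]
opening: 0.581
```

```bash
python3 - <<'E'
from m import *
s=r.get_state();print(s["tool_pos"].round(4),s["eef_rot"].round(4),s["clock"])
p=snap("top"); save(p,"t4")
g=p["frame"].astype(int); w=(g.min(2)>185)&(g.max(2)<235); w[:, :140]=0; w[:,225:]=0; w[:165]=0;w[245:]=0
m=cv2.morphologyEx(w.astype(np.uint8),cv2.MORPH_OPEN,np.ones((3,3)))
n,l,st,ce=cv2.connectedComponentsWithStats(m); print(st[1:],ce[1:])
a=p["frame"][90:300,130:520,::-1];cv2.imwrite("pics/t4c.png",cv2.resize(a,None,fx=2.05,fy=2.05,interpolation=cv2.INTER_CUBIC))
p=cv2.imread("pics/top0.png").astype(int); w=(p.min(2)>185)&(p.max(2)<235); w[:, :140]=0; w[:,225:]=0; w[:165]=0;w[245:]=0
m=cv2.morphologyEx(w.astype(np.uint8),cv2.MORPH_OPEN,np.ones((3,3)))
n,l,st,ce=cv2.connectedComponentsWithStats(m);i=1+np.argmax(st[1:,4]);print(st[i],ce[i])
q=snap("top");print(at_z(q,ce[i][1],ce[i][0],.068))
cn=max(cv2.findContours((l==i).astype(np.uint8),0,1)[0],key=cv2.contourArea);e=cv2.minEnclosingCircle(cn);print(e,at_z(q,e[0][1],e[0][0],.068))
E
python3 w.py w4
```

```text
[0.5262 0.3386 0.171 ] [0.8175 0.5759 0.0031 0.0017] 23.3
[[178 189  18   8  72]
 [191 206  12  22 125]
 [158 216  27  17 163]] [[186.68055556 192.02777778]
 [197.064      216.928     ]
 [169.74846626 226.41104294]]
[ 157  189   46   44 1584] [179.46717172 210.72032828]
[0.52929011 0.34690508 0.068     ]
((179.85848999023438, 211.1522979736328), 23.22466278076172) [0.52817403 0.34579259 0.068     ]
[0.5277 0.3384 0.1724] [0.8182 0.5749 0.0044 0.0017] 23.45
blue 381 [235, 68, 25, 23] [ 79.1 246.9] z.155 [0.4292 0.3372] z.150 [0.4284 0.3363] z.058 [0.4138 0.3195] z.007 [0.4057 0.3102]
yellow 214 [76, 273, 14, 30] [288.3  83.2] z.155 [0.5032 0.1949] z.150 [0.5048 0.1894] z.058 [0.5349 0.0867] z.007 [0.5516 0.0297]
green 6840 [264, 224, 111, 79] [269.  319.4] z.155 [0.5397 0.3347] z.150 [0.5426 0.3338] z.058 [0.5948 0.3155] z.007 [0.6237 0.3054]
```

View pics/w4.png

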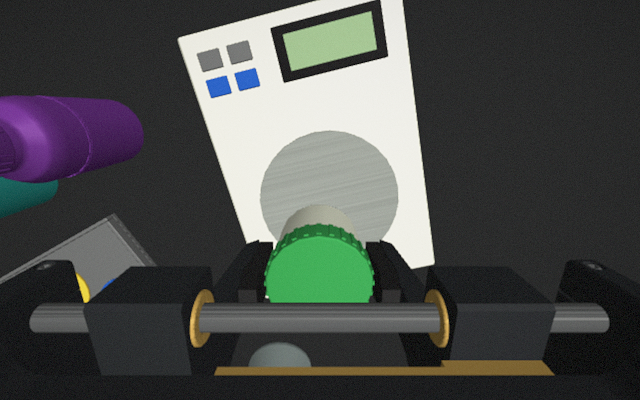

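```bash
python3 - <<'E'
from m import *
p=snap("wrist"); g=cv2.cvtColor(p["frame"],cv2.COLOR_RGB2GRAY)
W=[at_z(p,r_,c_,.069)[:2] for r_,c_ in [(130.5,330),(197,260),(197,399),(150,281),(150,377)]]
from scipy.optimize import least_squares
print(least_squares(lambda v:[np.linalg.norm(w-v[:2])-.06 for w in W],[.52,.34]).x)
E
```

```text
[0.53011163 0.3480625 ]
```

Call:
{"method": "move_arm", "body": {"targets": [[[0,0.009,0,0.001,0.007,-0.015,0.4],[0,0,0,0,0,-0.02,0.4],[0,0,0,0,0,-0.01,0.4],[0,0,0,0,0,-0.003,0.4],[0,0,0,0,0,0,0.4]]]}}

```text
clock: 24.0
tool_pos: [0.5317, 0.3431, 0.1213]
eef_rot: [0.82, 0.572, 0.001, -0.001]
contact_force: [-1.2, -0.3, -0.8]
opening: 0.586
```

Call:
{"method": "move_arm", "body": {"targets": [[[0,0,0,-0.002,0.003,-0.006,0.4],[0,0,0,0,0,-0.003,0.4],[0,0,0,0,0,-0.002,0.4],[0,0,0,0,0,0,0.4]]]}}

```text
clock: 24.4
tool_pos: [0.5302, 0.3472, 0.1106]
eef_rot: [0.82, 0.573, 0.002, -0.001]
contact_force: [-0.4, 0.9, -1.0]
opening: 0.582
```

Call:
{"method": "move_arm", "body": {"targets": [[[0,0,0,0,0,-0.001,0.4],[0,0,0,0,0,-0.001,0.4]]]}}

```text
clock: 24.6
tool_pos: [0.5305, 0.3475, 0.1091]
eef_rot: [0.82, 0.572, 0.003, -0.001]
contact_force: [-0.5, 1.0, -1.3]
opening: 0.583
```

Call:
{"method": "move_arm", "body": {"targets": [[[0,0.005,0,-0.001,0,-0.0015,0.4],[0,0,0,0,0,-0.001,0.4],[0,0,0,0,0,-0.001,0.4]]]}}

```text
clock: 24.9
tool_pos: [0.5293, 0.3477, 0.1074]
eef_rot: [0.82, 0.572, 0.001, -0.002]
contact_force: [-2.3, -2.4, 7.8]
opening: 0.579
```

Contact on the pan, so release and rise straight up.

Call:
{"method": "move_arm", "body": {"targets": [[[0,0,0,0,0,0,0.7],[0,0,0,0,0,0,0.9],[0,0,0,0,0,0,0.9],[0,0,0,0,0,0.02,0.9],[0,0,0,0,0,0.04,0.9]]]}}

```text
clock: 25.4
tool_pos: [0.5269, 0.3456, 0.164]
eef_rot: [0.82, 0.573, -0.004, -0.002]
contact_force: [-0.1, 0.4, -0.5]
opening: 0.903
```

Call:
{"method": "move_arm", "body": {"targets": [[[0,0,0,0,0,0.045,0.8],[0,0,0,0,-0.02,0.04,0.8],[0,0,0,-0.01,-0.04,0.01,0.8],[0,0,0,-0.01,-0.045,0,0.8],[0,0,0,-0.01,-0.045,0,0.8]]]}}

```text
clock: 25.9
tool_pos: [0.4983, 0.2022, 0.2677]
eef_rot: [0.817, 0.577, 0.005, -0.004]
contact_force: [0.2, -1.3, -0.7]
opening: 0.801
```

```bash
python3 w.py w5; python3 - <<'E'
from m import *
p=snap("top")
for c in H:
    for a,bb,ce,_ in blobs(p,c,30)[:2]: print(c,a,bb,ce.round(1),"z.145",at_z(p,*ce,.145)[:2].round(3),at_z(p,*ce,.007)[:2].round(3),"pan",at_z(p,*ce,.121)[:2].round(4))
save(p,"t5")
a=p["frame"][90:300,130:520,::-1];cv2.imwrite("pics/t5c.png",cv2.resize(a,None,fx=2.05,fy=2.05,interpolation=cv2.INTER_CUBIC))
E
```

```text
[0.4964 0.1913 0.2671] [ 0.8194  0.5732 -0.     -0.0013] 25.95
blue 898 [236, 232, 43, 42] [250.  262.3] z.155 [0.5264 0.1374] z.150 [0.5284 0.1356] z.058 [0.566  0.1024] z.007 [0.5869 0.084 ]
red 326 [179, 268, 22, 26] [277.8 187.7] z.155 [0.5294 0.0575] z.150 [0.5315 0.0541] z.058 [ 0.5701 -0.0086] z.007 [ 0.5916 -0.0434]
yellow 1663 [175, 221, 49, 44] [242.1 198.9] z.155 [0.4987 0.0849] z.150 [0.5002 0.082 ] z.058 [0.5276 0.0294] z.007 [5.427e-01 2.000e-04]
green 2071 [438, 147, 54, 52] [172.8 464.9] z.155 [0.5177 0.3333] z.150 [0.5196 0.3355] z.058 [0.5539 0.3748] z.007 [0.573  0.3966]
blue 488 [276, 183, 25, 25] [194.6 287.7] z.145 [0.563 0.061] [0.589 0.071] pan [0.5676 0.0626]
blue 263 [443, 242, 19, 18] [250.6 452.2] z.145 [ 0.435 -0.335] [ 0.441 -0.385] pan [ 0.4362 -0.3436]
red 489 [321, 177, 25, 25] [188.8 332.8] z.145 [ 0.58  -0.049] [ 0.608 -0.055] pan [ 0.5846 -0.05  ]
red 270 [437, 173, 20, 18] [181.2 446.8] z.145 [ 0.604 -0.33 ] [ 0.636 -0.379] pan [ 0.61   -0.3386]
yellow 107 [440, 208, 14, 17] [217.4 444.9] z.145 [ 0.514 -0.321] [ 0.533 -0.369] pan [ 0.5175 -0.3295]
```

View pics/t5c.png

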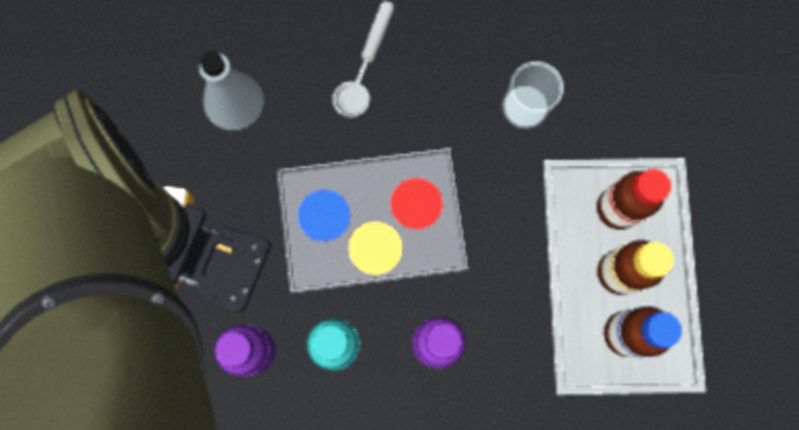

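Top view: all three bottles stand upright on the tray, the mats are visible and the flask is unmoved. The wrist camera puts the lid at (0.530, 0.347), on the pan centre. Now the blue bottle goes back.

Call:
{"method": "move_arm", "body": {"targets": [[[0,0,0,-0.003,-0.045,0,0.8],[0,0,0,-0.003,-0.045,0,0.8],[0,0,0,-0.003,-0.045,0,0.8],[0,0,0,-0.003,-0.045,0,0.8],[0,0,0,-0.003,-0.045,0,0.8]]], "force": 30}}

```text
clock: 26.5
tool_pos: [0.4837, -0.0238, 0.2679]
eef_rot: [0.815, 0.579, 0.006, -0.004]
contact_force: [0.5, -0.5, 0.2]
opening: 0.799
```

Call:
{"method": "move_arm", "body": {"targets": [[[0,0,0,-0.007,-0.045,-0.005,0.8],[0,0,0,-0.007,-0.045,-0.005,0.8],[0,0,0,-0.007,-0.045,-0.005,0.8],[0,0,0,-0.007,-0.04,-0.005,0.8],[0,0,0,-0.007,-0.04,-0.005,0.8]]]}}

```text
clock: 27.0
tool_pos: [0.451, -0.2463, 0.243]
eef_rot: [0.815, 0.58, 0.009, -0.002]
contact_force: [1.0, 0.5, 0.1]
opening: 0.8
```

Call:
{"method": "move_arm", "body": {"targets": [[[-0.012,0.012,0,-0.006,-0.035,-0.005,0.8],[0,0,0,-0.006,-0.03,-0.01,0.8],[0,0,0,-0.004,-0.018,-0.02,0.8],[0,0,0,0,0,-0.01,0.8],[0,0,0,0,0,0,0.8]]]}}

```text
clock: 27.5
tool_pos: [0.4344, -0.339, 0.1953]
eef_rot: [0.818, 0.575, 0.0, 0.001]
contact_force: [0.5, 0.5, -0.0]
opening: 0.799
```

```bash
python3 w.py w6
```

```text
[ 0.4347 -0.339   0.1959] [8.177e-01 5.756e-01 2.000e-04 1.400e-03] 27.55
blue 2916 [291, 193, 59, 64] [225.  319.8] z.155 [ 0.429  -0.3359] z.150 [ 0.4309 -0.3366] z.058 [ 0.4663 -0.3491] z.007 [ 0.486  -0.3561]
red 2547 [556, 207, 62, 54] [233.6 586.3] z.155 [ 0.4942 -0.1725] z.150 [ 0.498  -0.1686] z.058 [ 0.5675 -0.0957] z.007 [ 0.606  -0.0553]
yellow 1967 [599, 140, 41, 62] [173.2 622. ] z.155 [ 0.4597 -0.1488] z.150 [ 0.4625 -0.1441] z.058 [ 0.5139 -0.0588] z.007 [ 0.5424 -0.0115]
```

Call:
{"method": "move_arm", "body": {"targets": [[[0,0,0,-0.001,0.001,-0.02,0.8],[0,0,0,0,0,-0.02,0.8],[0,0,0,0,0,-0.01,0.8],[0,0,0,0,0,0,0.8]]]}}

```text
clock: 27.95
tool_pos: [0.4393, -0.3323, 0.1482]
eef_rot: [0.815, 0.579, 0.003, 0.003]
contact_force: [0.1, 0.8, 0.7]
opening: 0.803
```

Call:
{"method": "move_arm", "body": {"targets": [[[0,0.008,0,-0.006,-0.006,-0.009,0.8],[0,0,0,0,0,-0.005,0.8],[0,0,0,0,0,0,0.8]]]}}

```text
clock: 28.25
tool_pos: [0.4348, -0.3381, 0.1353]
eef_rot: [0.814, 0.58, 0.0, 0.002]
contact_force: [-0.0, -0.2, 0.1]
opening: 0.803
```

Call:
{"method": "move_arm", "body": {"targets": [[[0,0,0,-0.001,0,0,0.5],[0,0,0,0,0,0,0.3],[0,0,0,0,0,0,0.3],[0,0,0,0,0,0,0.3],[0,0,0,0,0,0.01,0.3]]]}}

```text
clock: 28.75
tool_pos: [0.4329, -0.3381, 0.1455]
eef_rot: [0.815, 0.58, 0.0, 0.002]
contact_force: [0.6, -0.7, -3.3]
opening: 0.446
```

Call:
{"method": "move_arm", "body": {"targets": [[[0,0,0,0,0,0.015,0.3],[0,0,0,0,0,0.025,0.3],[0,0,0,0,0,0.03,0.3],[0,0,0,0,0.02,0.02,0.3],[0,0,0,0.01,0.035,0,0.3]]]}}

```text
clock: 29.25
tool_pos: [0.4389, -0.2869, 0.2399]
eef_rot: [0.818, 0.576, -0.002, 0.001]
contact_force: [1.5, 0.1, -3.8]
opening: 0.447
```

Call:
{"method": "move_arm", "body": {"targets": [[[0,0,0,0.025,0.035,0,0.3],[0,0,0,0.025,0.035,0,0.3],[0,0,0,0.025,0.035,0,0.3],[0,0,0,0.015,0.04,0,0.3],[0,0,0,0.01,0.04,0,0.3]]]}}

```text
clock: 29.75
tool_pos: [0.5385, -0.0976, 0.2431]
eef_rot: [0.82, 0.572, -0.003, 0.002]
contact_force: [1.0, 0.8, -3.2]
opening: 0.447
```

Call:
{"method": "move_arm", "body": {"targets": [[[0,0,0,0.012,0.04,0,0.3],[0,0,0,0.012,0.04,0,0.3],[0,0,0,0.012,0.04,0,0.3],[0,0,0,0.008,0.025,-0.01,0.3],[0,0,0,0.003,0.01,-0.01,0.3]]]}}

```text
clock: 30.25
tool_pos: [0.5857, 0.0715, 0.2252]
eef_rot: [0.817, 0.576, -0.001, -0.0]
contact_force: [0.5, -0.2, -4.2]
opening: 0.445
```

Call:
{"method": "move_arm", "body": {"targets": [[[0,0,0,0,0,-0.02,0.3],[0,0,0,0,0,-0.02,0.3],[0,0,0,0,0,-0.005,0.3],[0,0,0,0,0,0,0.3]]]}}

```text
clock: 30.65
tool_pos: [0.5832, 0.0705, 0.1773]
eef_rot: [0.817, 0.577, -0.004, -0.001]
contact_force: [-0.1, -0.2, -3.6]
opening: 0.442
```

Call:
{"method": "move_arm", "body": {"targets": [[[0.003,-0.008,0,0.003,0.001,-0.015,0.3],[0,0,0,0,0,-0.01,0.3],[0,0,0,0,0,-0.003,0.3],[0,0,0,0,0,0,0.3]]]}}

```text
clock: 31.05
tool_pos: [0.5872, 0.0679, 0.151]
eef_rot: [0.818, 0.575, 0.0, 0.001]
contact_force: [0.4, 0.8, -3.4]
opening: 0.445
```

Call:
{"method": "move_arm", "body": {"targets": [[[0,0,0,0,0.004,-0.005,0.3],[0,0,0,0,0,-0.004,0.3],[0,0,0,0,0,-0.001,0.3]]]}}

```text
clock: 31.35
tool_pos: [0.5881, 0.0722, 0.1419]
eef_rot: [0.818, 0.575, 0.002, 0.002]
contact_force: [-0.1, 0.4, -3.6]
opening: 0.443
```

Call:
{"method": "move_arm", "body": {"targets": [[[0,0,0,0,0,-0.002,0.3],[0,0,0,0,0,-0.001,0.3]]]}}

```text
clock: 31.55
tool_pos: [0.589, 0.0726, 0.1414]
eef_rot: [0.818, 0.575, 0.003, 0.003]
contact_force: [-2.0, -0.6, 4.1]
opening: 0.442
```

Contact at the expected height, so release and return for yellow.

Call:
{"method": "move_arm", "body": {"targets": [[[0,0,0,0,0,0,0.55],[0,0,0,0,0,0,0.8],[0,0,0,0,0,0,0.8],[0,0,0,0,0,0.03,0.8],[0,0,0,0,0,0.045,0.8]]]}}

```text
clock: 32.05
tool_pos: [0.587, 0.0726, 0.2142]
eef_rot: [0.818, 0.575, -0.001, 0.001]
contact_force: [1.1, -0.5, 0.3]
opening: 0.803
```

Call:
{"method": "move_arm", "body": {"targets": [[[0,0,0,-0.005,-0.03,0.025,0.8],[0,0,0,-0.008,-0.045,0,0.8],[0,0,0,-0.008,-0.045,0,0.8],[0,0,0,-0.008,-0.045,0,0.8],[0,0,0,-0.008,-0.045,0,0.8]]]}}

```text
clock: 32.55
tool_pos: [0.5552, -0.1318, 0.2481]
eef_rot: [0.813, 0.582, 0.01, 0.003]
contact_force: [0.8, 0.6, -0.0]
opening: 0.798
```

Call:
{"method": "move_arm", "body": {"targets": [[[0,0,0,-0.008,-0.045,0,0.8],[0,0,0,-0.008,-0.045,-0.005,0.8],[0,0,0,-0.006,-0.04,-0.005,0.8],[0,0,0,-0.005,-0.03,-0.01,0.8],[0,0,0,0,-0.01,-0.01,0.8]]]}}

```text
clock: 33.05
tool_pos: [0.5251, -0.3168, 0.2191]
eef_rot: [0.816, 0.578, 0.01, 0.007]
contact_force: [-0.0, 0.0, 0.1]
opening: 0.799
```

```bash
python3 w.py w7
```

```text
[ 0.5246 -0.3167  0.2174] [0.8157 0.5783 0.0094 0.0063] 33.1
blue 482 [620, 90, 20, 55] [119.2 629.1] z.155 [ 0.527  -0.0984] z.150 [ 0.529  -0.0936] z.058 [ 0.5654 -0.0043] z.007 [0.5856 0.0452]
red 2681 [513, 136, 60, 58] [164.1 542.4] z.155 [ 0.5387 -0.1558] z.150 [ 0.541  -0.1524] z.058 [ 0.5828 -0.0898] z.007 [ 0.606  -0.0551]
yellow 3343 [554, 63, 67, 67] [ 96.1 587.1] z.155 [ 0.5027 -0.1242] z.150 [ 0.5041 -0.12  ] z.058 [ 0.5292 -0.0427] z.007 [5.432e-01 1.000e-04]
```

Call:
{"method": "move_arm", "body": {"targets": [[[0,0.022,0,-0.006,-0.015,-0.01,0.8],[0,0,0,0,0,-0.02,0.8],[0,0,0,0,0,-0.005,0.8],[0,0,0,0,0,0,0.8]]]}}

```text
clock: 33.5
tool_pos: [0.5208, -0.327, 0.1801]
eef_rot: [0.813, 0.582, 0.001, -0.002]
contact_force: [-0.9, 0.0, 0.8]
opening: 0.801
```

Call:
{"method": "move_arm", "body": {"targets": [[[0,0,0,0,0,-0.015,0.8],[0,0,0,0,0,-0.01,0.8],[0,0,0,0,0,0,0.8]]]}}

```text
clock: 33.8
tool_pos: [0.5234, -0.3242, 0.1561]
eef_rot: [0.812, 0.584, 0.002, -0.002]
contact_force: [0.4, -0.1, -0.2]
opening: 0.802
```

Call:
{"method": "move_arm", "body": {"targets": [[[-0.004,0.001,0,-0.005,-0.008,-0.012,0.8],[0,0,0,0,0,-0.005,0.8],[0,0,0,0,0,-0.003,0.8],[0,0,0,0,0,0,0.8]]]}}

```text
clock: 34.2
tool_pos: [0.5188, -0.333, 0.136]
eef_rot: [0.812, 0.584, 0.0, 0.001]
contact_force: [-0.3, 0.3, 0.4]
opening: 0.799
```

Call:
{"method": "move_arm", "body": {"targets": [[[0,0,0,0,0,0,0.5],[0,0,0,0,0,0,0.3],[0,0,0,0,0,0,0.3],[0,0,0,0,0,0,0.3],[0,0,0,0,0,0.01,0.3]]]}}

```text
clock: 34.7
tool_pos: [0.5181, -0.3324, 0.1456]
eef_rot: [0.812, 0.584, -0.0, -0.001]
contact_force: [0.5, 0.8, -5.4]
opening: 0.446
```

Call:
{"method": "move_arm", "body": {"targets": [[[0,0,0,0,0,0.015,0.3],[0,0,0,0,0,0.02,0.3],[0,0,0,0,0,0.02,0.3],[0,0,0,0,0.02,0.01,0.3],[0,0,0,0,0.035,0,0.3]]]}}

```text
clock: 35.2
tool_pos: [0.5144, -0.2812, 0.2129]
eef_rot: [0.814, 0.58, -0.002, -0.001]
contact_force: [1.3, 1.2, -4.7]
opening: 0.445
```

Call:
{"method": "move_arm", "body": {"targets": [[[0,0,0,0.005,0.04,0,0.3],[0,0,0,0.005,0.04,0,0.3],[0,0,0,0.005,0.04,0,0.3],[0,0,0,0.005,0.04,0,0.3],[0,0,0,0,0.03,0,0.3]]]}}

```text
clock: 35.7
tool_pos: [0.5304, -0.0797, 0.2137]
eef_rot: [0.815, 0.58, -0.003, -0.003]
contact_force: [0.1, 0.3, -4.0]
opening: 0.444
```

Call:
{"method": "move_arm", "body": {"targets": [[[0,0,0,0.005,0.035,0,0.3],[0,0,0,0.004,0.02,0,0.3],[0,0,0,0.002,0.01,-0.01,0.3],[0,0,0,0,0,-0.01,0.3],[0,0,0,0,0,0,0.3]]]}}

```text
clock: 36.2
tool_pos: [0.5372, -0.0025, 0.1922]
eef_rot: [0.811, 0.585, -0.004, -0.007]
contact_force: [-0.9, -0.6, -5.1]
opening: 0.444
```

Call:
{"method": "move_arm", "body": {"targets": [[[-0.006,-0.014,0,0.005,0.003,-0.015,0.3],[0,0,0,0,0,-0.015,0.3],[0,0,0,0,0,-0.005,0.3],[0,0,0,0,0,0,0.3]]]}}

```text
clock: 36.6
tool_pos: [0.5406, -0.0072, 0.1548]
eef_rot: [0.814, 0.581, -0.003, 0.001]
contact_force: [0.1, 0.3, -4.8]
opening: 0.442
```

Call:
{"method": "move_arm", "body": {"targets": [[[0.005,-0.004,0,0.002,0.008,-0.006,0.3],[0,0,0,0,0,-0.004,0.3],[0,0,0,0,0,-0.001,0.3],[0,0,0,0,0,0,0.3]]]}}

```text
clock: 37.0
tool_pos: [0.5435, -0.0003, 0.1441]
eef_rot: [0.815, 0.58, 0.001, 0.0]
contact_force: [-1.0, 0.0, -5.6]
opening: 0.446
```

Call:
{"method": "move_arm", "body": {"targets": [[[0,0,0,0,0,-0.002,0.3],[0,0,0,0,0,-0.001,0.3]]]}}

```text
clock: 37.2
tool_pos: [0.544, -0.0003, 0.1418]
eef_rot: [0.815, 0.58, 0.001, 0.001]
contact_force: [-1.7, -0.0, 4.4]
opening: 0.443
```

Down on the yellow mat. Release, then red.

Call:
{"method": "move_arm", "body": {"targets": [[[0,0,0,0,0,0,0.55],[0,0,0,0,0,0,0.7],[0,0,0,0,0,0,0.7],[0,0,0,0,0,0.03,0.7],[0,0,0,0,0,0.045,0.8]]]}}

```text
clock: 37.7
tool_pos: [0.5425, -0.0002, 0.2157]
eef_rot: [0.814, 0.58, -0.001, -0.001]
contact_force: [0.8, 0.5, -0.3]
opening: 0.766
```

Call:
{"method": "move_arm", "body": {"targets": [[[0,0,0,0.005,-0.03,0.025,0.8],[0,0,0,0.008,-0.045,0,0.8],[0,0,0,0.008,-0.045,0,0.8],[0,0,0,0.008,-0.045,0,0.8],[0,0,0,0.008,-0.045,0,0.8]]]}}

```text
clock: 38.2
tool_pos: [0.5852, -0.2064, 0.2513]
eef_rot: [0.809, 0.588, 0.008, 0.002]
contact_force: [0.5, -0.5, -0.8]
opening: 0.8
```

Call:
{"method": "move_arm", "body": {"targets": [[[0,0,0,0.008,-0.045,0,0.8],[0,0,0,0.008,-0.035,-0.005,0.8],[0,0,0,0.004,-0.02,-0.005,0.8],[0,0,0,0,-0.005,-0.01,0.8],[0,0,0,0,0,0,0.8]]]}}

```text
clock: 38.7
tool_pos: [0.6038, -0.3262, 0.231]
eef_rot: [0.813, 0.583, 0.007, 0.006]
contact_force: [-0.4, 0.7, -0.0]
opening: 0.802
```

```bash
python3 w.py w8
```

```text
[ 0.6043 -0.3257  0.2319] [0.8124 0.583  0.0073 0.0064] 38.75
blue 338 [618, 47, 22, 34] [ 64.1 626.5] z.155 [ 0.5697 -0.0982] z.150 [ 0.5707 -0.0934] z.058 [ 0.5889 -0.005 ] z.007 [0.599 0.044]
red 3093 [507, 69, 63, 64] [100.3 537.6] z.155 [ 0.5739 -0.1564] z.150 [ 0.5749 -0.1529] z.058 [ 0.595  -0.0899] z.007 [ 0.6061 -0.055 ]
yellow 719 [550, 0, 51, 63] [ 40.7 565.3] z.155 [ 0.5423 -0.1359] z.150 [ 0.5427 -0.132 ] z.058 [ 0.5489 -0.0601] z.007 [ 0.5524 -0.0202]
```

View pics/w8.png

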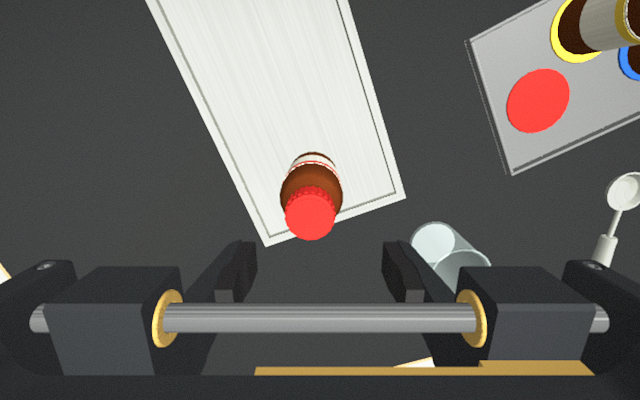

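The wrist view shows red upright on the tray at pixel (310,214), the empty red mat at (538,100), and yellow upright on its mat.

Call:
{"method": "move_arm", "body": {"targets": [[[0.002,0.019,0,0,-0.008,-0.015,0.8],[0,0,0,0,-0.001,-0.025,0.8],[0,0,0,0,-0.001,-0.02,0.8],[0,0,0,0,0,-0.005,0.8],[0,0,0,0,0,0,0.8]]]}}

```text
clock: 39.25
tool_pos: [0.6065, -0.3281, 0.1644]
eef_rot: [0.809, 0.587, 0.001, -0.002]
contact_force: [-0.3, 0.4, -0.3]
opening: 0.802
```

```bash
python3 w.py; python3 - <<'E'
from m import *
p=snap("wrist")
for a,bb,ce,_ in blobs(p,"red",200): print(a,bb,at_z(p,*ce,.150)[:2].round(4))
E
```

```text
[ 0.6067 -0.328   0.1648] [ 8.092e-01  5.875e-01  8.000e-04 -1.900e-03] 39.3
red 4613 [549, 64, 78, 78] [102.5 587.8] z.155 [ 0.5692 -0.1806] z.150 [ 0.5704 -0.1764] z.058 [ 0.5933 -0.0983] z.007 [ 0.606 -0.055]
yellow 766 [606, 0, 34, 57] [ 33.2 618.4] z.155 [ 0.5431 -0.1663] z.150 [ 0.5434 -0.1616] z.058 [ 0.5498 -0.0744] z.007 [ 0.5533 -0.0261]
4610 [549, 64, 78, 78] [ 0.5705 -0.1762]
4219 [274, 209, 70, 76] [ 0.6021 -0.3323]
```

Call:
{"method": "move_arm", "body": {"targets": [[[-0.003,0,0,-0.003,-0.005,-0.012,0.8],[0,0,0,0,-0.001,-0.01,0.8],[0,0,0,0,-0.001,-0.006,0.8],[0,0,0,0,0,0,0.8]]]}}

```text
clock: 39.75
tool_pos: [0.6048, -0.3369, 0.1377]
eef_rot: [0.809, 0.587, 0.001, 0.002]
contact_force: [0.4, 0.1, -0.9]
opening: 0.798
```

Call:
{"method": "move_arm", "body": {"targets": [[[0,0,0,-0.001,0.003,-0.003,0.7],[0,0,0,0,0,0,0.5],[0,0,0,0,0,0,0.3],[0,0,0,0,0,0,0.3],[0,0,0,0,0,0,0.3]]]}}

```text
clock: 40.25
tool_pos: [0.604, -0.3336, 0.1348]
eef_rot: [0.809, 0.587, 0.001, 0.002]
contact_force: [0.3, -0.6, -2.1]
opening: 0.45
```

Call:
{"method": "move_arm", "body": {"targets": [[[0,0,0,0,0,0.01,0.3],[0,0,0,0,0,0.015,0.3],[0,0,0,0,0,0.02,0.3],[0,0,0,0,0.02,0.02,0.3],[0,0,0,0,0.035,0.01,0.3]]]}}

```text
clock: 40.75
tool_pos: [0.6, -0.2844, 0.2125]
eef_rot: [0.812, 0.583, -0.002, 0.002]
contact_force: [1.0, 0.1, -3.9]
opening: 0.445
```

Call:
{"method": "move_arm", "body": {"targets": [[[0,0,0,0,0.04,0,0.3],[0,0,0,0,0.04,0,0.3],[0,0,0,0,0.04,0,0.3],[0,0,0,0,0.03,0,0.3],[0,0,0,0,0.02,0,0.3]]]}}

```text
clock: 41.25
tool_pos: [0.6013, -0.1069, 0.2217]
eef_rot: [0.812, 0.583, 0.002, 0.005]
contact_force: [-0.5, -0.5, -3.7]
opening: 0.445
```

Call:
{"method": "move_arm", "body": {"targets": [[[0,0,0,0.002,0.025,0,0.3],[0,0,0,0.002,0.015,-0.01,0.3],[0,0,0,0,0.005,-0.015,0.3],[0,0,0,0,0,-0.01,0.3],[0,0,0,0,0,0,0.3]]]}}

```text
clock: 41.75
tool_pos: [0.6064, -0.0549, 0.189]
eef_rot: [0.81, 0.586, 0.004, 0.006]
contact_force: [-0.4, -0.1, -3.5]
opening: 0.448
```

Call:
{"method": "move_arm", "body": {"targets": [[[0.005,0.013,0,0,0.001,-0.015,0.3],[0,0,0,0,0.001,-0.015,0.3],[0,0,0,0,0.001,-0.005,0.3],[0,0,0,0,0,0,0.3]]]}}

```text
clock: 42.15
tool_pos: [0.6069, -0.0565, 0.1516]
eef_rot: [0.812, 0.584, -0.0, 0.001]
contact_force: [0.0, -0.6, -3.3]
opening: 0.447
```

Call:
{"method": "move_arm", "body": {"targets": [[[0,0,0,-0.001,0.002,-0.005,0.3],[0,0,0,0,0,-0.004,0.3],[0,0,0,0,0,-0.001,0.3]]]}}

```text
clock: 42.45
tool_pos: [0.6065, -0.0555, 0.1415]
eef_rot: [0.813, 0.583, -0.0, 0.001]
contact_force: [0.0, -0.0, -3.0]
opening: 0.444
```

Call:
{"method": "move_arm", "body": {"targets": [[[0,0,0,0,0,-0.002,0.3],[0,0,0,0,0,-0.001,0.3]]]}}

```text
clock: 42.65
tool_pos: [0.6073, -0.0556, 0.1398]
eef_rot: [0.813, 0.583, 0.001, 0.002]
contact_force: [-3.2, -1.5, 8.2]
opening: 0.447
```

Contact. Release, rise, and back off towards the right for a check.

Call:
{"method": "move_arm", "body": {"targets": [[[0,0,0,0,0,0,0.55],[0,0,0,0,0,0,0.7],[0,0,0,0,0,0,0.7],[0,0,0,0,0,0.03,0.7],[0,0,0,0,0,0.045,0.7]]]}}

```text
clock: 43.15
tool_pos: [0.6053, -0.0552, 0.2128]
eef_rot: [0.812, 0.583, -0.002, -0.0]
contact_force: [-0.0, -0.5, 1.0]
opening: 0.699
```

Call:
{"method": "move_arm", "body": {"targets": [[[0,0,0,-0.01,-0.03,0.03,0.7],[0,0,0,-0.01,-0.045,0.02,0.7],[0,0,0,-0.01,-0.045,0,0.7],[0,0,0,-0.01,-0.045,0,0.7],[0,0,0,0,-0.045,0,0.7]]]}}

```text
clock: 43.65
tool_pos: [0.5699, -0.2606, 0.2738]
eef_rot: [0.807, 0.591, 0.007, 0.003]
contact_force: [1.0, 0.3, -0.7]
opening: 0.703
```

Call:
{"method": "move_arm", "body": {"targets": [[[0,0,0,0,-0.03,0,0.7],[0,0,0,0,0,0,0.7],[0,0,0,0,0,0,0.7]]]}}

```text
clock: 43.95
tool_pos: [0.567, -0.3018, 0.274]
eef_rot: [0.811, 0.585, 0.005, 0.006]
contact_force: [-0.2, 1.0, -0.5]
opening: 0.699
```

```bash
python3 - <<'E'
from m import *
s=r.get_state();print(s["tool_pos"].round(3),s["contact_force"].round(1))
p=snap("top")
for c in H:
    for a,bb,ce,_ in blobs(p,c,30)[:2]: print(c,a,bb,ce.round(1),"z.15",at_z(p,*ce,.150)[:2].round(4),"pan",at_z(p,*ce,.121)[:2].round(4))
a=p["frame"][90:300,130:520,::-1];cv2.imwrite("pics/t6c.png",cv2.resize(a,None,fx=2.05,fy=2.05,interpolation=cv2.INTER_CUBIC))
q=snap("side"); save(q,"s6")
E
```

```text
[ 0.567 -0.302  0.274] [-0.2  1.  -0.5]
blue 235 [275, 176, 17, 17] [183.9 283.1] z.15 [0.5886 0.0725] pan [0.5948 0.075 ]
blue 91 [277, 188, 24, 20] [200.4 292.2] z.15 [0.5483 0.0491] pan [0.5533 0.0509]
red 267 [327, 169, 19, 18] [177.4 335.7] z.15 [ 0.6072 -0.0555] pan [ 0.6141 -0.0571]
red 113 [321, 183, 25, 19] [195.2 330.9] z.15 [ 0.5627 -0.0442] pan [ 0.5681 -0.0454]
yellow 92 [304, 195, 17, 17] [203.3 312.3] z.15 [5.42e-01 3.00e-04] pan [5.467e-01 5.000e-04]
green 322 [163, 198, 21, 19] [207.  172.8] z.15 [0.5268 0.3342] pan [0.5311 0.3451]
```

View pics/t6c.png

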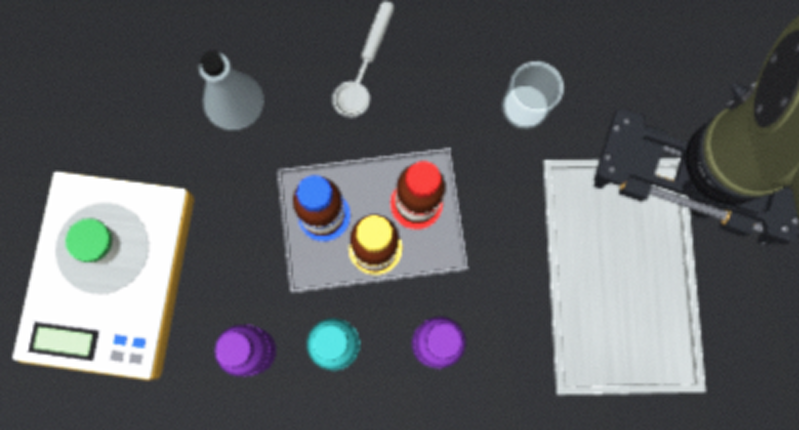

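View pics/s6.png

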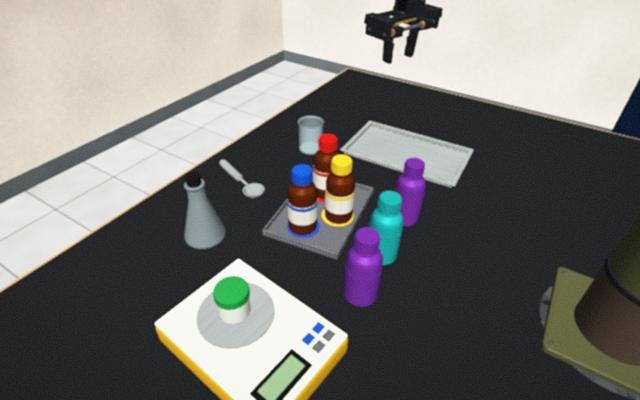

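All three bottles are upright on their own mats, within about 2 mm of centre. The pot stands on the pan within about 3 mm, the flask is unmoved and the arm is clear.

```bash
python3 -c "
from plant import r
print(r.finish_job())"
```

```text
the job is handed in; nothing more can be done
None
```

I moved the three bottles to the steel tray, set the pot on the balance pan, then stood each bottle back on the mat of its cap's colour. The job is handed in at about 44 s of robot time. The hand-in gives no verdict, so these are my own last camera checks.

- **Bottles:** in the top and side views all three stand upright on their own mats. Their caps are about 1–2 mm from the mat centres.
- **Pot:** it stands upright on the pan. The wrist and top cameras put it about 1–3 mm from the pan centre; the two differ by about 2 mm.
- **Flask and arm:** the flask looks unmoved, and the gripper is open and clear of everything.

Each object was pressed to contact before I let go. None of my checks failed, and the cameras disagreed only within their roughly 2 mm calibration.

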